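# Grade mixed nuts with a hand sieve

## Robot

A 6-joint arm with a two-finger parallel gripper is mounted at the origin on the work surface. World frame = base frame: x ahead of the robot, y to its left, z up, the work surface at z = 0. Lengths are in m, angles in degrees, forces in N, time in s.
With the tool pointing down it reaches from about 0.3 to 0.875 m from the base axis. Payload 6.4 kg.
Tool frame: the origin (TCP) lies midway between the tips of the shut fingers; the grasp point (between the pads) lies 19 mm behind it; z points along the fingers, y is the direction in which the jaws open and shut (so a half turn about z gives the same grasp; the last joint's range is limited). The gripper opens to 88 mm and grips with 3 to 60 N. Pads are 18 mm wide; open, the fingers measure 123 mm over their backs; the gripper's body (75 mm by 187 mm) begins 45 mm behind the grasp point.
Start: joints at [-85.846, 10.359, 92.074, -0, 77.567, -11.82], TCP at [0.158, -0.553, 0.239] pointing down, gripper open.
Joint ranges: [-171.53, 171.53], [-51.25, 118.39], [17.06, 147.69], [-65.23, 245.23], [0, 150.52], [-178.68, 178.68]. Speed limits (degrees/s): [147.25, 147.25, 172.46, 180, 180, 180].

## Interface

Orientations are given as [roll, pitch, yaw] about the fixed x, y, z axes, in that order (R = Rz(yaw) Ry(pitch) Rx(roll)).
In Python, from rig import state, read_camera, camera_params, close_job gives the robot as it stands.
- The arm moves only by the tool servo_tool, never from a script. Its argument "deltas" is a list of rows, each an object of numbers: "tx", "ty", "tz": the shift along the tool's x, y, z normalised to -1 to 1, where 1 is 0.4 m; "rx", "ry", "rz": the turn, a rotation vector about the tool's x, y, z normalised to -1 to 1, where 1 is 90 degrees. A call has 1 to 10 rows; each row is the pose to reach, as a shift and turn from the pose commanded when the call began, along the tool's axes at that moment; what a row does not reach only later rows make up. A row lasts 1/10 s, in which the tool goes at most 50 mm and 8.59 degrees, less where a joint would pass 70% of its speed; a pose out of reach is approached as far as the arm can. A call with a number of a shift or a turn outside -1 to 1 is refused whole. A call with a gripper value outside its range is refused whole. "gripper" is the finger opening in mm, from 0 to 88.1, set as the call begins (left out, the last holds). The fingers move at their own pace and stop on an object; the grip force is fixed at half the most. Time passes only in rows, so rows that repeat a pose let the fingers close. It gives the time, the measured TCP pose, the force and the opening at its end, in the units of the state.
- state(): the state, without advancing time (a new reading comes with each control period).
- read_camera(name): name is "side" or "top" or "wrist"; returns the picture (384x512x3 uint8, red, green, blue); there is no depth.
- camera_params(name): a dict with "vfov" (degrees; the focal length in pixels is half the picture's height over the tangent of half this angle, whatever the lens; pixels are square), "cx", "cy" (the principal point, pixels), "dist_coeffs" ([k1, k2, p1, p2, k3] as OpenCV has them; the pictures are not rectified), "R" (3x3) and "t" (3): a world point X has camera coordinates R X + t; the wrist camera has in their place "mount" (4x4, takes a point from camera to tool coordinates, whose origin is the TCP and whose axes are the flange's). Camera axes: x right, y down, z forward; pixel columns grow to the right and rows downward; lengths in m; the calibration is good to about 2 mm. A picture is of the moment at which its call begins: read the wrist's pose just before it. camera_params takes no time and is no camera call.
- close_job(): hands the job in, once; it reports no verdict.
The state is a dict: "t": time; "joint_pos": joint angles; "joint_velocities": joint speeds; "joint_torque": joint torques, N m; "ee_pos": TCP position; "tcp_rot": TCP orientation; "ft_force": force on the tool from outside, world axes, zero at the start; "ft_torque": the same for the moment, N m; "grip_width": finger opening in m.
Only numpy, scipy, OpenCV 4.12 (cv2) and the standard library are available. Lean on these libraries where they do the work, as an engineer would, in place of code of your own. Each camera call takes 0.05 s, during which the arm holds its last target.

## Task

Small and large nuts have got mixed in the hand sieve. Take the sieve by its handle, hold it over the bin of small nuts and tilt it towards its slotted end only so far that every small nut falls through the slots into that bin while the large ones all stay in the sieve; then tip the large nuts over the sieve's lip into the bin of large nuts. Stand the empty sieve back in the middle of its black mat, and leave everything else on the counter where it is.

Things in the scene. Friction and masses are not known exactly. Their poses are not given: they have to be found in the camera images.
- sieve_grip (a point): Sheet-metal hand sieve with a rigid arched handle, 0.34 kg (0.7 kg with nuts). This point: middle of the handle's black grip, axes the sieve's own. The grip is a flat-sided bar along x, 110 mm long, 16 mm wide (y), 24 mm high, taken from above, its middle 110 mm above the underside of the feet. Pan below: x -74..+74, y -104..+125 mm, floor 99 mm and wall tops 63 mm below this point
- sieve_slots (a point): centre of the sieve's slotted floor, (0, +46, -99) mm from the grip's middle in the sieve's axes. Slots 20 mm wide run along y between 4 mm bars, from y = +2 to +90 mm of the grip. From the closed end, y = -100, to +2 mm the floor is solid sheet; all nuts lie there at the start. Nuts on the sheet begin to slide at a tilt of 8 to 23 degrees (unknown); one can hang up on a bar until shaken
- sieve_lip (a point): the sieve's open end: middle of the edge of its pouring lip, (0, +125, -90) mm from the grip's middle in the sieve's axes. The lip is 140 mm wide, open between the side walls; it is the last 35 mm of floor beyond the slots, turned up by 15 degrees. It holds sliding nuts back at a gentle tilt; about 15 degrees past the tilt at which nuts slide, they go over it, sooner if they come fast
- mat_top (a point): black rubber counter mat, 170 (x) x 250 (y) x 4 mm, fixed; this point is the centre of its top face, x and y along its sides. The sieve stands on it at the start and belongs back there
- bin_small: grey plastic stock bin with small nuts lying in it, open top, fixed; outside 210 (x) x 180 (y) mm, 65 mm high, walls and floor 4 mm (the rolled rim stands out 5 mm more); origin under its centre. The stock nuts in it do not move
- bin_large: the same bin with large nuts lying in it; outside 210 (x) x 180 (y) mm, 65 mm high, walls and floor 4 mm (the rolled rim stands out 5 mm more); origin under its centre. Mat and bins may stand in any order
- small0_c (a point): one of the four small hexagon nuts in the sieve, 16 mm across flats, 8.4 mm thick, 11 g; the point is its centre, z along its bore
- small1_c (a point): one of the four small hexagon nuts in the sieve, 16 mm across flats, 8.4 mm thick, 11 g; the point is its centre, z along its bore
- small2_c (a point): one of the four small hexagon nuts in the sieve, 16 mm across flats, 8.4 mm thick, 11 g; the point is its centre, z along its bore
- small3_c (a point): one of the four small hexagon nuts in the sieve, 16 mm across flats, 8.4 mm thick, 11 g; the point is its centre, z along its bore
- big0_c (a point): one of the three large hexagon nuts in the sieve, 36 mm across flats, 21.5 mm thick, about 110 g; it cannot pass the slots; the point is its centre, z along its bore
- big1_c (a point): one of the three large hexagon nuts in the sieve, 36 mm across flats, 21.5 mm thick, about 110 g; it cannot pass the slots; the point is its centre, z along its bore
- big2_c (a point): one of the three large hexagon nuts in the sieve, 36 mm across flats, 21.5 mm thick, about 110 g; it cannot pass the slots; the point is its centre, z along its bore
- spraycan: standing spray can, 52 mm diameter, 190 mm high, bystander; origin under its centre
- glue: standing glue bottle, 44 mm diameter, 130 mm high, bystander; origin under its centre
- carton: small carton 70 x 110 x 50 mm, bystander; origin under its centre
- tape_roll: roll of masking tape lying flat, 90 mm diameter, 40 mm high, bystander; origin under its centre
- screwdriver: screwdriver lying on the counter, bystander; origin under its middle
- tape_measure: tape measure, 70 x 30 x 60 mm, bystander; origin under its centre
Not all that is in view belongs to the job. Leave any red or yellow look-alike of the part that bears big1_c alone.

How it is judged (in metres and radians):
On the way, in this order (a step that is already met when the one before it is completed fails the run):
1. all four small nuts lie in the small-nut bin, sieved out there: the sieve is held over that bin and all three large nuts are still in it (x of small0_c in the frame of bin_small between -0.103 and 0.103 m and y of small0_c in the frame of bin_small between -0.088 and 0.088 m and z of small0_c in the frame of bin_small between 0 and 0.065 m and x of small1_c in the frame of bin_small between -0.103 and 0.103 m and y of small1_c in the frame of bin_small between -0.088 and 0.088 m and z of small1_c in the frame of bin_small between 0 and 0.065 m and x of small2_c in the frame of bin_small between -0.103 and 0.103 m and y of small2_c in the frame of bin_small between -0.088 and 0.088 m and z of small2_c in the frame of bin_small between 0 and 0.065 m and x of small3_c in the frame of bin_small between -0.103 and 0.103 m and y of small3_c in the frame of bin_small between -0.088 and 0.088 m and z of small3_c in the frame of bin_small between 0 and 0.065 m and x of big0_c in the frame of sieve_grip between -0.072 and 0.072 m and y of big0_c in the frame of sieve_grip between -0.104 and 0.125 m and z of big0_c in the frame of sieve_grip between -0.105 and -0.06 m and x of big1_c in the frame of sieve_grip between -0.072 and 0.072 m and y of big1_c in the frame of sieve_grip between -0.104 and 0.125 m and z of big1_c in the frame of sieve_grip between -0.105 and -0.06 m and x of big2_c in the frame of sieve_grip between -0.072 and 0.072 m and y of big2_c in the frame of sieve_grip between -0.104 and 0.125 m and z of big2_c in the frame of sieve_grip between -0.105 and -0.06 m and horizontal distance between sieve_grip and bin_small below 0.2 m), for 0.2 s.
2. all three large nuts lie in the large-nut bin (x of big0_c in the frame of bin_large between -0.103 and 0.103 m and y of big0_c in the frame of bin_large between -0.088 and 0.088 m and z of big0_c in the frame of bin_large between 0 and 0.065 m and x of big1_c in the frame of bin_large between -0.103 and 0.103 m and y of big1_c in the frame of bin_large between -0.088 and 0.088 m and z of big1_c in the frame of bin_large between 0 and 0.065 m and x of big2_c in the frame of bin_large between -0.103 and 0.103 m and y of big2_c in the frame of bin_large between -0.088 and 0.088 m and z of big2_c in the frame of bin_large between 0 and 0.065 m), for 0.2 s.
At the end, for the whole second after the job is handed in: The four small nuts are inside the small-nut bin and the three large nuts inside the large-nut bin (below the rims); the sieve stands upright on its mat, its handle's middle within 50 mm of the mat's centre (all of step 2 and x of small0_c in the frame of bin_small between -0.103 and 0.103 m and y of small0_c in the frame of bin_small between -0.088 and 0.088 m and z of small0_c in the frame of bin_small between 0 and 0.065 m and x of small1_c in the frame of bin_small between -0.103 and 0.103 m and y of small1_c in the frame of bin_small between -0.088 and 0.088 m and z of small1_c in the frame of bin_small between 0 and 0.065 m and x of small2_c in the frame of bin_small between -0.103 and 0.103 m and y of small2_c in the frame of bin_small between -0.088 and 0.088 m and z of small2_c in the frame of bin_small between 0 and 0.065 m and x of small3_c in the frame of bin_small between -0.103 and 0.103 m and y of small3_c in the frame of bin_small between -0.088 and 0.088 m and z of small3_c in the frame of bin_small between 0 and 0.065 m and horizontal distance between sieve_grip and mat_top below 0.05 m and angle between sieve_grip's own z axis and vertical below 0.1 rad and z of sieve_grip in the frame of mat_top between 0.1 and 0.118 m); the robot touches nothing.
It fails at once if a bystander on the counter is pushed away (more than 40 mm) (distance of any of spraycan, glue, carton, tape_roll, screwdriver, tape_measure from where it was at the start of the episode above 0.04 m).
It also fails if it takes over 72 s, if anything falls off the work surface, if the arm or the gripper's body presses on something with over 40 N, if the wrist force passes 120 N, or if a joint passes its speed limit or range.

## Working session

There is one attempt and no reset: what is moved stays moved. The work goes in short steps, Python scripts to look and compute and a tool call to move; the robot and the scene stay as the last step left them, time stands still between calls to the robot, and variables do not carry over. Pictures are saved under pics/ and viewed, and the job is handed in when it is done.

Besides the shell and the picture viewer there is one more tool, called after "Emit:" as a command line: name --argument value ..., lists and objects as JSON in quotes. servo_tool: Moves the arm, as the interface text tells. Scaled input: -1 to 1 covers 0.4 m each way for a shift and 90 degrees each way for a turn. Its arguments: {"type":"object","properties":{"deltas":{"type":"array","items":{"type":"object","properties":{"tx":{"type":"number","minimum":-1,"maximum":1},"ty":{"type":"number","minimum":-1,"maximum":1},"tz":{"type":"number","minimum":-1,"maximum":1},"rx":{"type":"number","minimum":-1,"maximum":1},"ry":{"type":"number","minimum":-1,"maximum":1},"rz":{"type":"number","minimum":-1,"maximum":1}}}},"gripper":{"type":"number"}},"required":["deltas"]}

```bash
mkdir -p pics; ls; python3 - <<'E'
from rig import *
import cv2
print(state())
for n in ("side","top","wrist"):
    p=camera_params(n);print(n,p)
    cv2.imwrite(f"pics/{n}0.png",read_camera(n)[:,:,::-1])
E
```

```text
pics
{'t': 0.0, 'joint_pos': array([-8.58464660e+01,  1.03998716e+01,  9.21324514e+01,  1.93342546e-04,
        7.75653448e+01, -1.18204062e+01]), 'joint_velocities': array([-0.01931221,  0.07783205,  0.0132058 ,  0.070087  , -0.10484036,
        0.11339002]), 'joint_torque': array([-2.61040786e-04, -4.33873236e+01, -3.41852117e+01,  7.00670946e-02,
        3.84317071e-02, -1.36386634e-04]), 'ee_pos': array([ 0.15821578, -0.55225129,  0.23782326]), 'tcp_rot': array([-1.79904442e+02, -2.01914455e-02,  1.59738815e+01]), 'ft_force': array([ 0.71246178,  0.6063954 , -0.60488121]), 'ft_torque': array([-0.01078937,  0.0496516 ,  0.03781151]), 'grip_width': 0.08831805272717919}
side {'vfov': 48.19848882726598, 'cx': 260.3057869540489, 'cy': 190.012458273749, 'dist_coeffs': array([0.00048225, 0.        , 0.        , 0.        , 0.        ]), 'R': array([[ 0.99716376, -0.07290972, -0.01867083],
       [-0.06048276, -0.62865703, -0.77532714],
       [ 0.04479134,  0.77425739, -0.63128379]]), 't': array([-0.55354244,  0.10574157,  1.26515237])}
top {'vfov': 49.56105688390549, 'cx': 255.01613153253095, 'cy': 194.6322468091918, 'dist_coeffs': array([0.04444413, 0.        , 0.        , 0.        , 0.        ]), 'R': array([[-0.04889529, -0.99879507,  0.00420139],
       [-0.97535108,  0.04684057, -0.21562986],
       [ 0.21517324, -0.01464112, -0.97646614]]), 't': array([0.01007566, 0.53887789, 1.13733689])}
wrist {'vfov': 70.60868549626109, 'cx': 256.27660086889415, 'cy': 192.38319128634615, 'dist_coeffs': array([-0.0264188,  0.       ,  0.       ,  0.       ,  0.       ]), 'mount': array([[-4.01766819e-04, -9.48345796e-01, -3.17238221e-01,
         8.33420844e-02],
       [ 9.99999832e-01, -2.48835501e-04, -5.22587254e-04,
        -8.45019739e-04],
       [ 4.16653294e-04, -3.17238378e-01,  9.48345738e-01,
        -1.47446193e-01],
       [ 0.00000000e+00,  0.00000000e+00,  0.00000000e+00,
         1.00000000e+00]])}
```

View pics/side0.png

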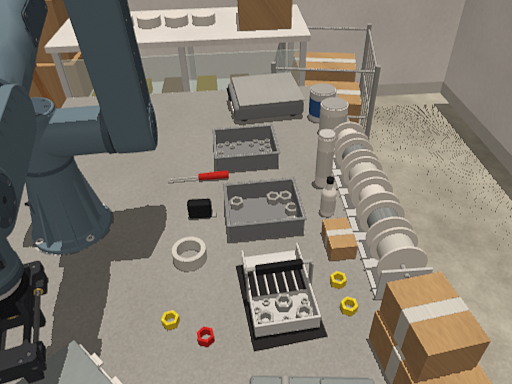

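View pics/top0.png

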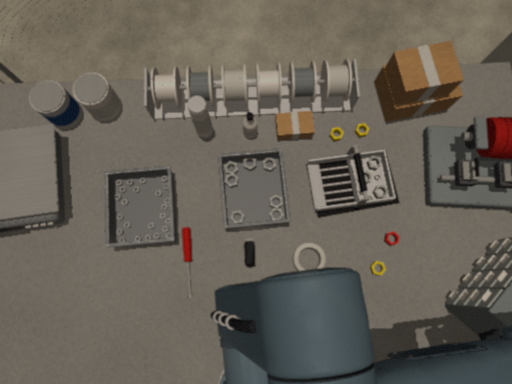

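View pics/wrist0.png

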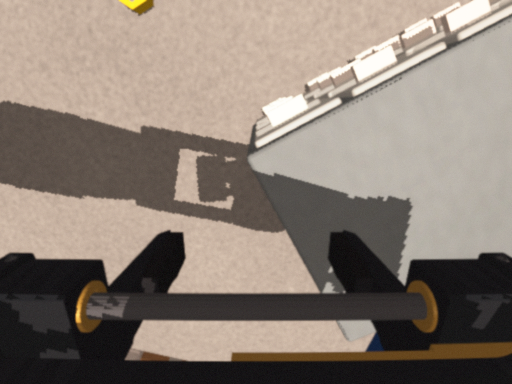

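The side view shows the sieve at about (280,290) with its slotted end towards the bins. The large bin is at (262,208) and the small bin at (245,148). In the top view the sieve is at (352,182), with the black grip near (358,172).

```bash
cat > h.py <<'E'
import numpy as np, cv2
from rig import *
def K(p):
    f=192/np.tan(np.radians(p['vfov']/2)); return np.array([[f,0,p['cx']],[0,f,p['cy']],[0,0,1]])
def ext(n,T=None):
    p=camera_params(n)
    if n!='wrist': return p,p['R'],p['t']
    M=T@p['mount']; R=M[:3,:3].T; return p,R,-R@M[:3,3]
def p2w(n,uv,z,T=None):
    p,R,t=ext(n,T)
    x=cv2.undistortPoints(np.array([[uv]],float),K(p),p['dist_coeffs'])[0,0]
    d=R.T@np.array([x[0],x[1],1]); c=-R.T@t
    return c+d*(z-c[2])/d[2]
def w2p(n,X,T=None):
    p,R,t=ext(n,T)
    return cv2.projectPoints(np.array(X,float).reshape(-1,1,3),cv2.Rodrigues(R)[0],t,K(p),p['dist_coeffs'])[0][:,0]
def crop(n,img,r0,r1,c0,c1,s,name):
    cv2.imwrite(f'pics/{name}.png',cv2.resize(img[r0:r1,c0:c1,::-1],None,fx=s,fy=s,interpolation=cv2.INTER_CUBIC))
E
python3 - <<'E'
from h import *
a=cv2.imread('pics/top0.png')[:,:,::-1]; crop('t',a,130,260,90,230,5,'c1');crop('t',a,135,245,200,300,5,'c2');crop('t',a,130,230,290,410,6,'c3')
a=cv2.imread('pics/side0.png')[:,:,::-1]; crop('t',a,235,345,225,335,5,'s3');crop('t',a,115,250,200,320,4,'s2')
E
```

```text
(no output)
```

View pics/c1.png

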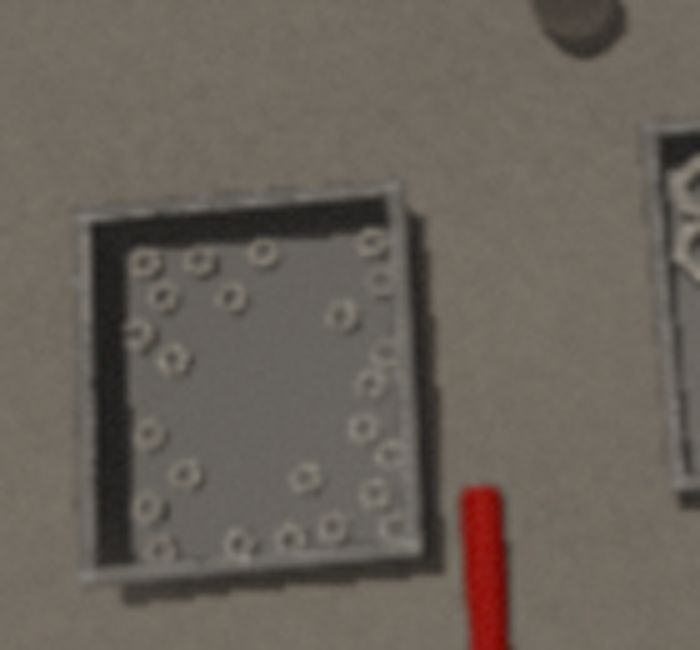

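View pics/c2.png

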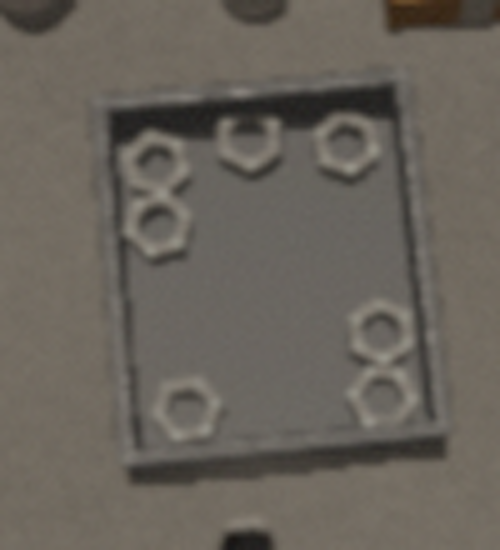

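View pics/c3.png

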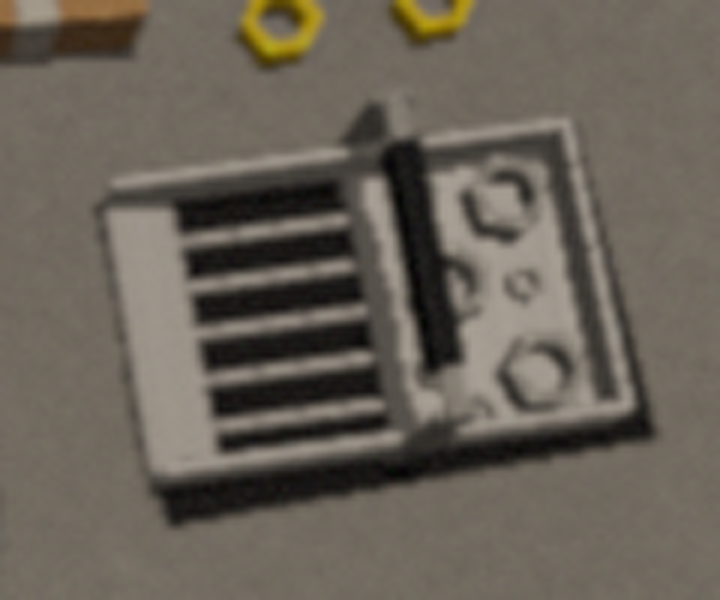

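View pics/s3.png

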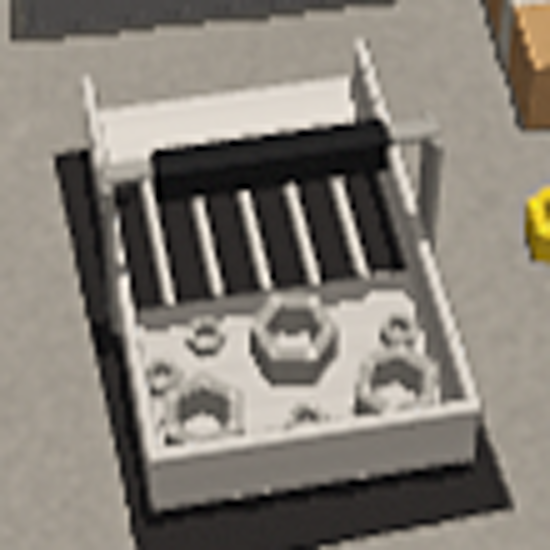

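View pics/s2.png

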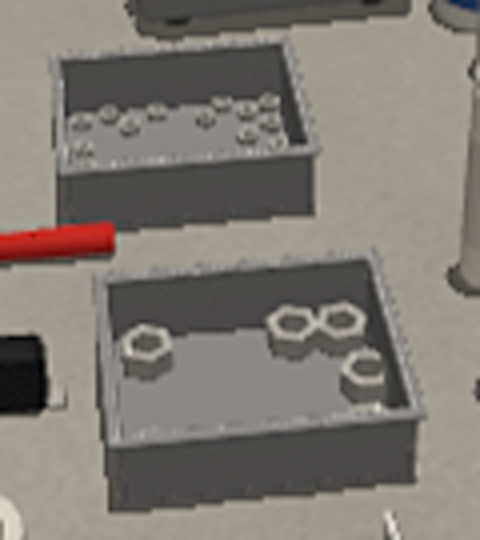

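```bash
python3 - <<'E'
from h import *
np.set_printoptions(precision=4,suppress=True)
def q(o,s,pts,z,n='top'):
    P=np.array([p2w(n,(o[0]+x/s,o[1]+y/s),z) for x,y in pts]);return P
for nm,o,pts in (("small",(90,130),[(80,212),(402,183),(425,552),(82,580)]),("large",(200,135),[(98,103),(405,72),(448,432),(130,468)])):
    P=q(o,5,pts,0.065);print(nm,P[:,:2],P.mean(0)); 
    for i in range(4):
        d=P[(i+1)%4]-P[i];print(np.linalg.norm(d),np.degrees(np.arctan2(d[1],d[0])))
P=q((290,130),6,[(405,143),(443,362)],0.126);print("grip top",P,P.mean(0),np.linalg.norm(P[1]-P[0]),np.degrees(np.arctan2(*(P[0]-P[1])[1::-1])))
P=q((225,235),5,[(155,152),(386,123)],0.126,'side');print("grip side back top edge",P,P.mean(0),np.linalg.norm(P[1]-P[0]),np.degrees(np.arctan2(*(P[1]-P[0])[1::-1])))
P=q((225,235),5,[(155,198),(388,170)],0.102,'side');print("grip side front bottom edge",P,P.mean(0))
P=q((290,130),6,[(572,120),(635,408)],0.051);print("closed end wall top",P,P.mean(0),np.linalg.norm(P[1]-P[0]))
P=q((290,130),6,[(97,200),(160,480)],0.024);print("lip",P,P.mean(0),np.linalg.norm(P[1]-P[0]))
P=q((225,235),5,[(57,155),(140,545),(512,507)],0.004,'side');print("mat",P,(P[0]+P[2])/2)
P=q((225,235),5,[(152,465),(478,410)],0.051,'side');print("closed side",P,P.mean(0))
E
```

```text
small [[0.6232 0.4086]
 [0.6321 0.2247]
 [0.4177 0.213 ]
 [0.4119 0.4014]] [0.5212 0.3119 0.065 ]
0.1840862417470558 -87.23427937994107
0.21475963746130464 -176.87564885191387
0.1885142705955455 91.77407951990128
0.21151497266930602 1.937992334901789
large [[ 0.6588  0.0816]
 [ 0.6693 -0.0986]
 [ 0.4555 -0.1096]
 [ 0.4437  0.0702]] [ 0.5568 -0.0141  0.065 ]
0.18049802939905707 -86.68384954795579
0.21407220228980745 -177.06358739452534
0.1801756709474749 93.73912974874443
0.2154003796846369 3.025807860923274
grip top [[ 0.6257 -0.3037  0.126 ]
 [ 0.5217 -0.3103  0.126 ]] [ 0.5737 -0.307   0.126 ] 0.104225252679843 3.6539701577933528
grip side back top edge [[ 0.5251 -0.3087  0.126 ]
 [ 0.6315 -0.3009  0.126 ]] [ 0.5783 -0.3048  0.126 ] 0.10662885064081908 4.21059409249235
grip side front bottom edge [[ 0.5241 -0.3153  0.102 ]
 [ 0.6323 -0.3083  0.102 ]] [ 0.5782 -0.3118  0.102 ]
closed end wall top [[ 0.6569 -0.4074  0.051 ]
 [ 0.5111 -0.4207  0.051 ]] [ 0.584 -0.414  0.051] 0.14640366283871495
lip [[ 0.6354 -0.1751  0.024 ]
 [ 0.4916 -0.1951  0.024 ]] [ 0.5635 -0.1851  0.024 ] 0.14522328759142245
mat [[ 0.4775 -0.2005  0.004 ]
 [ 0.5075 -0.4293  0.004 ]
 [ 0.6753 -0.4247  0.004 ]] [ 0.5764 -0.3126  0.004 ]
closed side [[ 0.5147 -0.4201  0.051 ]
 [ 0.6602 -0.4048  0.051 ]] [ 0.5874 -0.4125  0.051 ]
```

```bash
cat >> h.py <<'E'
from scipy.spatial.transform import Rotation as Ro
np.set_printoptions(precision=4,suppress=True)
def pose(s=None):
    s=s or state(); T=np.eye(4); T[:3,:3]=Ro.from_euler('xyz',s['tcp_rot'],degrees=True).as_matrix(); T[:3,3]=s['ee_pos']; return T
def Tgt(grip,yaw,tilt,off=0.019):
    """tool pose with grasp point at 'grip', sieve yaw, tilt towards slotted end"""
    R=Ro.from_euler('z',yaw,degrees=True)*Ro.from_euler('x',-tilt,degrees=True)*Ro.from_euler('x',180,degrees=True)
    T=np.eye(4);T[:3,:3]=R.as_matrix();T[:3,3]=np.array(grip)+off*T[:3,2];return T
def delta(T,T0=None):
    T0=pose() if T0 is None else T0
    D=np.linalg.inv(T0)@T
    t=D[:3,3]/0.4; r=np.degrees(Ro.from_matrix(D[:3,:3]).as_rotvec())/90
    print('t',t.round(3),'r',r.round(4),'rows~',np.linalg.norm(D[:3,3])/.05,np.linalg.norm(r)*90/8.59)
def shot(n,name):
    s=state();im=read_camera(n);cv2.imwrite(f'pics/{name}.png',im[:,:,::-1]);return pose(s),im
E
python3 -c "
from h import *
delta(Tgt((0.576,-0.308,0.23),5,0))"
```

```text
t [ 1.172 -0.3    0.068] r [-0.0008 -0.0001  0.1219] rows~ 9.695333043690882 1.2774101527208346
```

Emit:
servo_tool --deltas '[{"tx": 1,"ty": -0.26,"tz": 0.06,"rz": 0.122},{"tx": 1,"ty": -0.26,"tz": 0.06,"rz": 0.122},{"tx": 1,"ty": -0.26,"tz": 0.06,"rz": 0.122},{"tx": 1,"ty": -0.26,"tz": 0.06,"rz": 0.122},{"tx": 1,"ty": -0.26,"tz": 0.06,"rz": 0.122},{"tx": 1,"ty": -0.26,"tz": 0.06,"rz": 0.122},{"tx": 1,"ty": -0.26,"tz": 0.06,"rz": 0.122},{"tx": 1,"ty": -0.26,"tz": 0.06,"rz": 0.122},{"tx": 1,"ty": -0.26,"tz": 0.06,"rz": 0.122}]' --gripper 60

```text
validation failed for argument at $.de...
```

```bash
python3 -c "
from h import *
print(state()['ee_pos'],state()['tcp_rot'],state()['joint_pos'])
T,im=shot('wrist','w1')
np.save('w1T',T)
delta(Tgt((0.576,-0.308,0.2),5,0))"
```

```text
[ 0.1582 -0.5524  0.2381] [-179.9299   -0.0141   15.9727] [-85.8457  10.3903  92.1155  -0.0005  77.5658 -11.8183]
t [ 1.172 -0.3    0.143] r [-0.0007 -0.0001  0.122 ] rows~ 9.747741344263483 1.2777603535617341
```

View pics/w1.png

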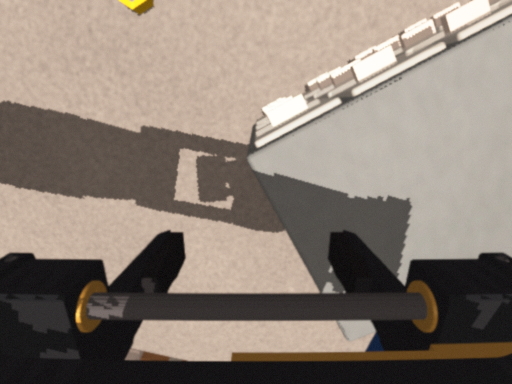

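Emit:
servo_tool --deltas '[{"tx": 0.98,"ty": -0.26,"tz": 0.06,"rx": 0.0,"ry": 0.0,"rz": 0.122},{"tx": 0.98,"ty": -0.26,"tz": 0.06,"rx": 0.0,"ry": 0.0,"rz": 0.122},{"tx": 0.98,"ty": -0.26,"tz": 0.06,"rx": 0.0,"ry": 0.0,"rz": 0.122},{"tx": 0.98,"ty": -0.26,"tz": 0.06,"rx": 0.0,"ry": 0.0,"rz": 0.122},{"tx": 0.98,"ty": -0.26,"tz": 0.06,"rx": 0.0,"ry": 0.0,"rz": 0.122},{"tx": 0.98,"ty": -0.26,"tz": 0.06,"rx": 0.0,"ry": 0.0,"rz": 0.122},{"tx": 0.98,"ty": -0.26,"tz": 0.06,"rx": 0.0,"ry": 0.0,"rz": 0.122},{"tx": 0.98,"ty": -0.26,"tz": 0.06,"rx": 0.0,"ry": 0.0,"rz": 0.122},{"tx": 0.98,"ty": -0.26,"tz": 0.06,"rx": 0.0,"ry": 0.0,"rz": 0.122}]' --gripper 60.0

```text
t: 1.1
ee_pos: [0.5099, -0.3413, 0.214]
tcp_rot: [-179.9, -0.0, 5.3]
ft_force: [-0.6, -0.3, 0.1]
grip_width: 0.06
```

```bash
python3 -c "
from h import *
print(state()['ee_pos'],state()['tcp_rot'],state()['joint_pos'])
T,im=shot('wrist','w2')
np.save('w1T',T)
delta(Tgt((0.576,-0.308,0.2),5,0))"
```

```text
[ 0.5099 -0.3413  0.214 ] [-179.9145   -0.0424    5.2766] [-44.907   16.4521  87.6357   0.09    75.9508  39.7945]
t [ 0.174 -0.069  0.083] r [-0.0007 -0.0001  0.0029] rows~ 1.64030385949979 0.03164625966597857
```

View pics/w2.png

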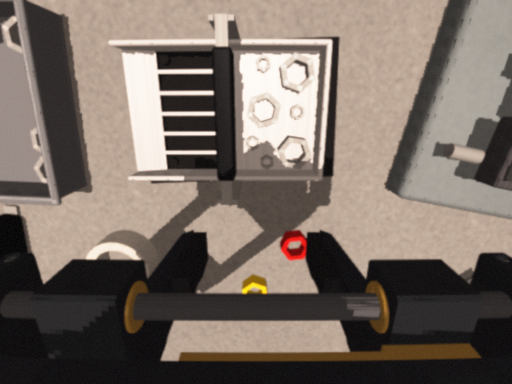

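The wrist view shows the grip bar from (225,47) to (225,180), running vertically in the picture. All seven nuts lie on the solid sheet.

```bash
python3 -c "
from h import *
T=np.load('w1T.npy')
im=cv2.imread('pics/w2.png')[:,:,::-1]; crop('w',im,0,215,100,345,3.2,'w2c')
for uv,z in (((225,47),.126),((225,180),.126),((333,40),.051),((323,178),.051),((113,41),.051),((132,178),.051)):
  print(uv,p2w('wrist',uv,z,T))
"
```

```text
(225, 47) [ 0.6314 -0.3043  0.126 ]
(225, 180) [ 0.5234 -0.3105  0.126 ]
(333, 40) [ 0.6606 -0.4051  0.051 ]
(323, 178) [ 0.5146 -0.4191  0.051 ]
(113, 41) [ 0.6398 -0.1794  0.051 ]
(132, 178) [ 0.4937 -0.1924  0.051 ]
```

View pics/w2c.png

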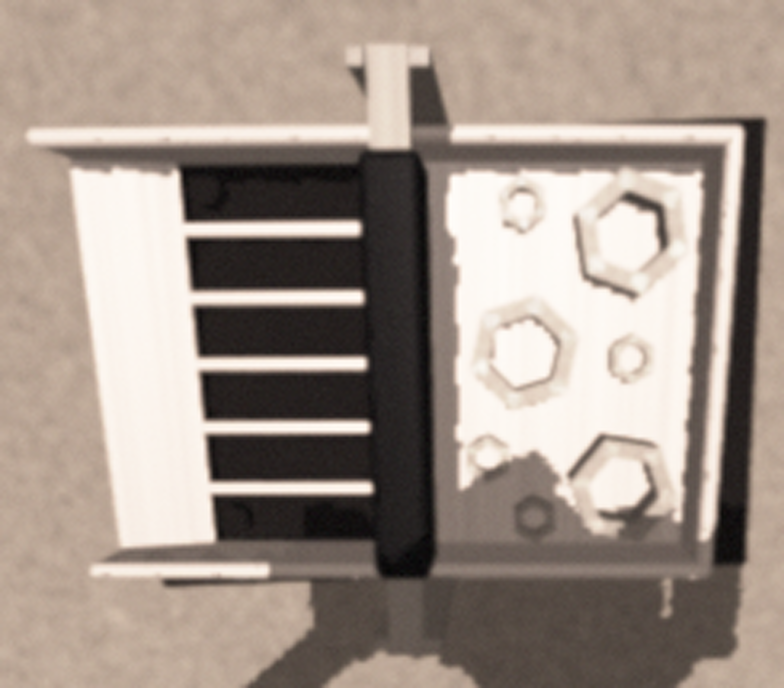

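```bash
python3 -c "
from h import *
T=np.load('w1T.npy')
for uv in ((222.3,48.4),(227,178.8)): print(p2w('wrist',uv,.126,T))
delta(Tgt((0.577,-0.3075,0.16),5.1,0))
delta(Tgt((0.577,-0.3075,0.114),5.1,0))
"
```

```text
[ 0.6302 -0.3023  0.126 ]
[ 0.5247 -0.3122  0.126 ]
t [ 0.177 -0.07   0.183] r [-0.0007 -0.0001  0.0018] rows~ 2.110751027554652 0.02054954118394241
t [ 0.177 -0.07   0.298] r [-0.0007 -0.0001  0.0018] rows~ 2.8265271655156345 0.02054954118394241
```

Emit:
servo_tool --deltas '[{"tx": 0.177,"ty": -0.07,"tz": 0.08,"rz": 0.0},{"tx": 0.177,"ty": -0.07,"tz": 0.12,"rz": 0.0},{"tx": 0.177,"ty": -0.07,"tz": 0.2,"rz": 0.0},{"tx": 0.177,"ty": -0.07,"tz": 0.25,"rz": 0.0},{"tx": 0.177,"ty": -0.07,"tz": 0.298,"rz": 0.0},{"tx": 0.177,"ty": -0.07,"tz": 0.298,"rz": 0.0}]' --gripper 60.0

```text
validation failed for argument at $.de...
```

```bash
python3 -c "
from h import *
s=state();print(s)
shot('wrist','w3')
shot('side','s4')
"
```

```text
{'t': 1.15, 'joint_pos': array([-44.9947,  16.4303,  87.662 ,   0.0484,  75.9541,  39.7299]), 'joint_velocities': array([-3.7899, -1.3589,  1.6332, -1.2179,  0.1583, -2.6333]), 'joint_torque': array([  0.118 , -48.1298, -33.966 ,  -0.0497,   0.014 ,   0.1765]), 'ee_pos': array([ 0.5091, -0.3421,  0.214 ]), 'tcp_rot': array([-179.9342,   -0.0064,    5.2637]), 'ft_force': array([-0.0355,  1.4276, -0.3047]), 'ft_torque': array([0.0461, 0.0456, 0.0306]), 'grip_width': 0.06030616616593374}
```

View pics/w3.png

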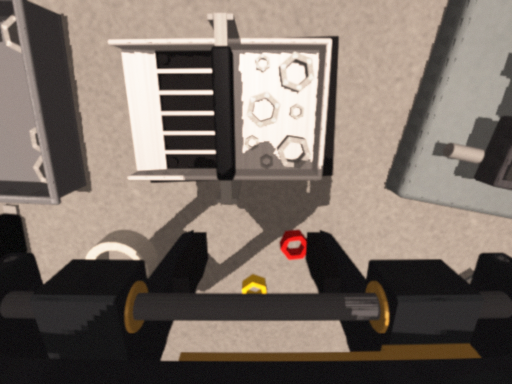

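View pics/s4.png

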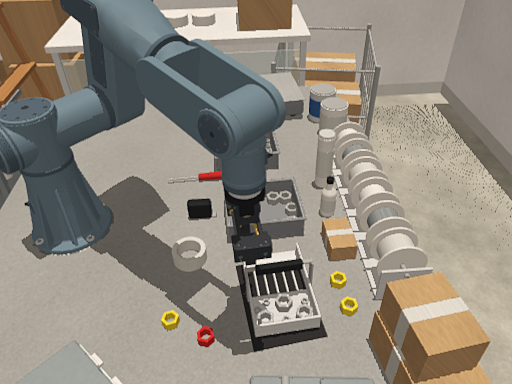

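The move tool needs all six keys in every row, so I'm resending with them.

Emit:
servo_tool --deltas '[{"tx": 0.179,"ty": -0.072,"tz": 0.08,"rx": 0.0,"ry": 0.0,"rz": 0.0},{"tx": 0.179,"ty": -0.072,"tz": 0.12,"rx": 0.0,"ry": 0.0,"rz": 0.0},{"tx": 0.179,"ty": -0.072,"tz": 0.2,"rx": 0.0,"ry": 0.0,"rz": 0.0},{"tx": 0.179,"ty": -0.072,"tz": 0.25,"rx": 0.0,"ry": 0.0,"rz": 0.0},{"tx": 0.179,"ty": -0.072,"tz": 0.298,"rx": 0.0,"ry": 0.0,"rz": 0.0},{"tx": 0.179,"ty": -0.072,"tz": 0.298,"rx": 0.0,"ry": 0.0,"rz": 0.0}]' --gripper 60.0

```text
t: 1.85
ee_pos: [0.572, -0.3104, 0.0923]
tcp_rot: [-179.8, 0.3, 4.9]
ft_force: [-0.9, 0.5, -0.8]
grip_width: 0.0601
```

```bash
python3 -c "
from h import *
s=state();print(s['ee_pos'],s['tcp_rot'],s['ft_force'],s['t'])
shot('wrist','w4')
delta(Tgt((0.577,-0.3075,0.114),5.1,0))
"
```

```text
[ 0.572  -0.3104  0.0923] [-179.7781    0.2726    4.8504] [-0.9375  0.4766 -0.7976] 1.85
t [ 0.01  -0.008 -0.002] r [-0.0013  0.0017 -0.0026] rows~ 0.1052122510468571 0.03552855433544871
```

View pics/w4.png

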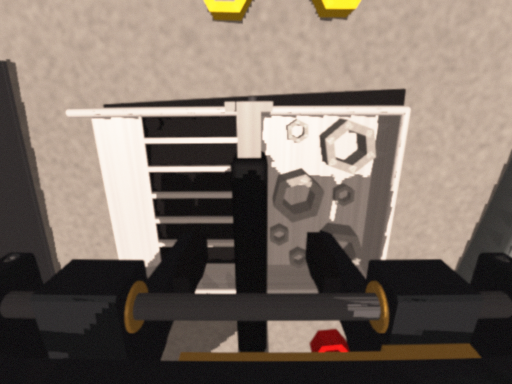

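Emit:
servo_tool --deltas '[{"tx": 0.005,"ty": -0.004,"tz": 0.0,"rx": 0.0,"ry": 0.0,"rz": 0.0},{"tx": 0.005,"ty": -0.004,"tz": 0.0,"rx": 0.0,"ry": 0.0,"rz": 0.0},{"tx": 0.005,"ty": -0.004,"tz": 0.0,"rx": 0.0,"ry": 0.0,"rz": 0.0},{"tx": 0.005,"ty": -0.004,"tz": 0.0,"rx": 0.0,"ry": 0.0,"rz": 0.0},{"tx": 0.005,"ty": -0.004,"tz": 0.0,"rx": 0.0,"ry": 0.0,"rz": 0.0},{"tx": 0.005,"ty": -0.004,"tz": 0.0,"rx": 0.0,"ry": 0.0,"rz": 0.0}]' --gripper 0.0

```text
t: 2.5
ee_pos: [0.5773, -0.3079, 0.0958]
tcp_rot: [-180.0, -0.0, 5.0]
ft_force: [-1.0, 0.8, 0.2]
grip_width: 0.0153
```

```bash
python3 -c "
from h import *
s=state();print(s['ee_pos'],s['tcp_rot'],s['ft_force'],s['grip_width'],s['t'])
"
```

```text
[ 0.5773 -0.3079  0.0958] [-179.976    -0.0089    5.0065] [-1.0042  0.8085  0.1927] 0.015274967554640842 2.5
```

Emit:
servo_tool --deltas '[{"tx": 0.0,"ty": 0.0,"tz": -0.01,"rx": 0.0,"ry": 0.0,"rz": 0.0},{"tx": 0.0,"ty": 0.0,"tz": -0.03,"rx": 0.0,"ry": 0.0,"rz": 0.0},{"tx": 0.0,"ty": 0.0,"tz": -0.06,"rx": 0.0,"ry": 0.0,"rz": 0.0},{"tx": 0.0,"ty": 0.0,"tz": -0.1,"rx": 0.0,"ry": 0.0,"rz": 0.0},{"tx": 0.0,"ty": 0.0,"tz": -0.15,"rx": 0.0,"ry": 0.0,"rz": 0.0},{"tx": 0.0,"ty": 0.0,"tz": -0.2,"rx": 0.0,"ry": 0.0,"rz": 0.0},{"tx": 0.0,"ty": 0.0,"tz": -0.25,"rx": 0.0,"ry": 0.0,"rz": 0.0},{"tx": 0.0,"ty": 0.0,"tz": -0.3,"rx": 0.0,"ry": 0.0,"rz": 0.0},{"tx": 0.0,"ty": 0.0,"tz": -0.34,"rx": 0.0,"ry": 0.0,"rz": 0.0},{"tx": 0.0,"ty": 0.0,"tz": -0.36,"rx": 0.0,"ry": 0.0,"rz": 0.0}]' --gripper 0.0

```text
t: 3.5
ee_pos: [0.5779, -0.3088, 0.2426]
tcp_rot: [179.8, -0.2, 5.0]
ft_force: [0.3, -0.5, -6.7]
grip_width: 0.0155
```

```bash
python3 -c "
from h import *
s=state();print(s['ee_pos'],s['tcp_rot'],s['ft_force'],s['grip_width'],s['t'],s['joint_pos'])
shot('wrist','w5');shot('side','s5')
delta(Tgt((0.525,0.31,0.26),4,0))
delta(Tgt((0.55,0.0,0.26),5,0))
"
```

```text
[ 0.5779 -0.3088  0.2426] [179.8492  -0.1544   4.9966] [ 0.2968 -0.5352 -6.7132] 0.015502824674626905 3.5 [-38.4759  20.1032  79.5852  -0.0033  80.0958  46.5282]
t [ 0.003 -1.552 -0.002] r [ 0.0014 -0.0014  0.011 ] rows~ 12.420035161782172 0.11741541309149106
t [-0.002 -0.775 -0.   ] r [ 0.0014 -0.0014 -0.0001] rows~ 6.200043450892432 0.02082442544106012
```

View pics/w5.png

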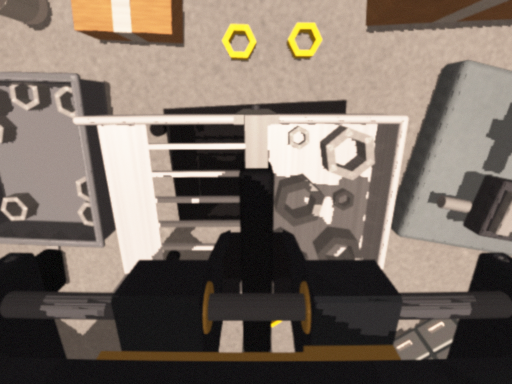

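View pics/s5.png

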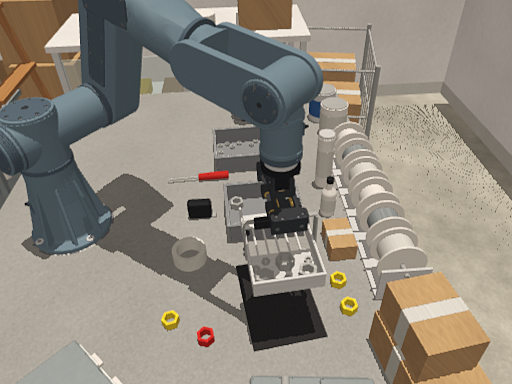

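Emit:
servo_tool --deltas '[{"tx": 0.0,"ty": -0.01,"tz": 0.0,"rx": 0.0,"ry": 0.0,"rz": 0.0},{"tx": 0.0,"ty": -0.035,"tz": 0.0,"rx": 0.0,"ry": 0.0,"rz": 0.0},{"tx": 0.0,"ty": -0.075,"tz": 0.0,"rx": 0.0,"ry": 0.0,"rz": 0.0},{"tx": 0.0,"ty": -0.13,"tz": 0.0,"rx": 0.0,"ry": 0.0,"rz": 0.0},{"tx": 0.0,"ty": -0.2,"tz": 0.0,"rx": 0.0,"ry": 0.0,"rz": 0.0},{"tx": 0.0,"ty": -0.28,"tz": 0.0,"rx": 0.0,"ry": 0.0,"rz": 0.0},{"tx": 0.0,"ty": -0.36,"tz": 0.0,"rx": 0.0,"ry": 0.0,"rz": 0.0},{"tx": 0.0,"ty": -0.44,"tz": 0.0,"rx": 0.0,"ry": 0.0,"rz": 0.0},{"tx": 0.0,"ty": -0.52,"tz": 0.0,"rx": 0.0,"ry": 0.0,"rz": 0.0},{"tx": 0.0,"ty": -0.6,"tz": 0.0,"rx": 0.0,"ry": 0.0,"rz": 0.0}]' --gripper 0.0

```text
t: 4.6
ee_pos: [0.5552, -0.0664, 0.239]
tcp_rot: [-179.9, 0.0, 5.0]
ft_force: [0.6, 0.5, -7.0]
grip_width: 0.0157
```

Emit:
servo_tool --deltas '[{"tx": 0.0,"ty": -0.08,"tz": 0.0,"rx": 0.0,"ry": 0.0,"rz": 0.0},{"tx": 0.0,"ty": -0.16,"tz": 0.0,"rx": 0.0,"ry": 0.0,"rz": 0.0},{"tx": 0.0,"ty": -0.24,"tz": 0.0,"rx": 0.0,"ry": 0.0,"rz": 0.0},{"tx": 0.0,"ty": -0.32,"tz": 0.0,"rx": 0.0,"ry": 0.0,"rz": 0.0},{"tx": 0.0,"ty": -0.4,"tz": 0.0,"rx": 0.0,"ry": 0.0,"rz": 0.0},{"tx": 0.0,"ty": -0.48,"tz": 0.0,"rx": 0.0,"ry": 0.0,"rz": 0.0},{"tx": 0.0,"ty": -0.56,"tz": 0.0,"rx": 0.0,"ry": 0.0,"rz": 0.0},{"tx": 0.0,"ty": -0.63,"tz": 0.0,"rx": 0.0,"ry": 0.0,"rz": 0.0},{"tx": 0.0,"ty": -0.69,"tz": 0.0,"rx": 0.0,"ry": 0.0,"rz": 0.0},{"tx": 0.0,"ty": -0.74,"tz": 0.0,"rx": 0.0,"ry": 0.0,"rz": 0.0}]' --gripper 0.0

```text
t: 5.6
ee_pos: [0.5288, 0.2283, 0.2391]
tcp_rot: [-180.0, 0.0, 5.1]
ft_force: [-0.1, 0.0, -5.7]
grip_width: 0.0156
```

Emit:
servo_tool --deltas '[{"tx": 0.0,"ty": -0.045,"tz": 0.0,"rx": 0.0,"ry": 0.0,"rz": 0.0},{"tx": 0.0,"ty": -0.085,"tz": 0.0,"rx": 0.0,"ry": 0.0,"rz": 0.0},{"tx": 0.0,"ty": -0.12,"tz": 0.0,"rx": 0.0,"ry": 0.0,"rz": 0.0},{"tx": 0.0,"ty": -0.15,"tz": 0.0,"rx": 0.0,"ry": 0.0,"rz": 0.0},{"tx": 0.0,"ty": -0.17,"tz": 0.0,"rx": 0.0,"ry": 0.0,"rz": 0.0},{"tx": 0.0,"ty": -0.18,"tz": 0.0,"rx": 0.0,"ry": 0.0,"rz": 0.0}]' --gripper 0.0

```text
t: 6.2
ee_pos: [0.5241, 0.2981, 0.2394]
tcp_rot: [-180.0, 0.0, 5.0]
ft_force: [0.5, -0.9, -6.9]
grip_width: 0.0157
```

```bash
python3 -c "
from h import *
s=state();print(s['ee_pos'],s['tcp_rot'],s['ft_force'],s['grip_width'],s['t'],s['joint_pos'])
shot('wrist','w6');shot('side','s6');shot('top','t6')
a=cv2.imread('pics/side0.png')
"
```

```text
[0.5241 0.2981 0.2394] [-179.9983    0.004     5.017 ] [ 0.4929 -0.9013 -6.885 ] 0.01570794087911847 6.2 [ 18.3619  13.8468  87.8418   0.0027  78.3149 103.3444]
```

View pics/w6.png

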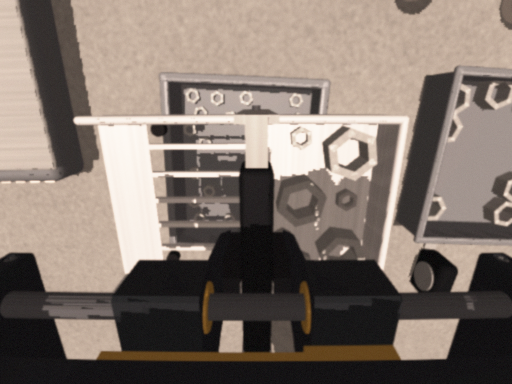

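View pics/s6.png

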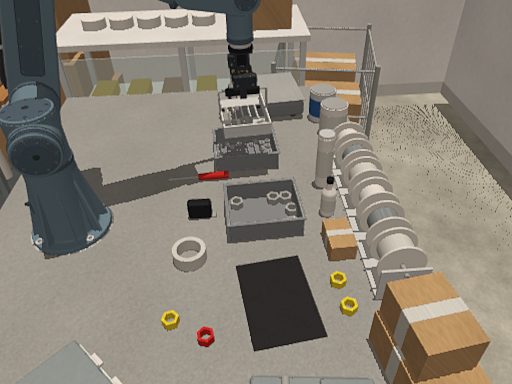

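View pics/t6.png

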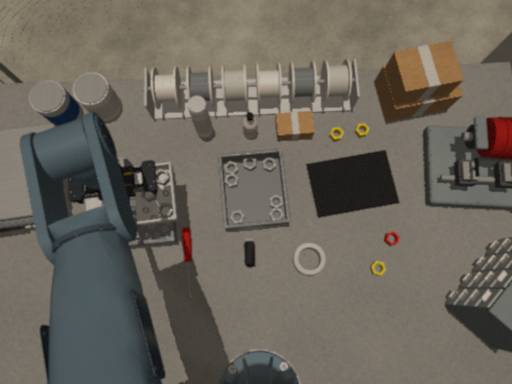

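```bash
python3 -c "
from h import *
A=np.array([p2w('top',u,.004) for u in ((308,164),(384,151),(397,199),(320,216))]);print(A[:,:2],A.mean(0))
A=np.array([p2w('side',u,.004) for u in ((237,266),(297,257),(326,335),(250,346))]);print(A[:,:2],A.mean(0))
"
```

```text
[[ 0.6389 -0.1835]
 [ 0.6689 -0.4193]
 [ 0.517  -0.4407]
 [ 0.4765 -0.2068]] [ 0.5753 -0.3126  0.004 ]
[[ 0.4791 -0.2007]
 [ 0.6403 -0.1836]
 [ 0.6728 -0.4209]
 [ 0.5006 -0.4336]] [ 0.5732 -0.3097  0.004 ]
```

Emit:
servo_tool --deltas '[{"tx": 0.0,"ty": 0.0,"tz": 0.0,"rx": -0.01,"ry": 0.0,"rz": 0.0},{"tx": 0.0,"ty": 0.0,"tz": 0.0,"rx": -0.02,"ry": 0.0,"rz": 0.0},{"tx": 0.0,"ty": 0.0,"tz": 0.0,"rx": -0.035,"ry": 0.0,"rz": 0.0},{"tx": 0.0,"ty": 0.0,"tz": 0.0,"rx": -0.05,"ry": 0.0,"rz": 0.0},{"tx": 0.0,"ty": 0.0,"tz": 0.0,"rx": -0.065,"ry": 0.0,"rz": 0.0},{"tx": 0.0,"ty": 0.0,"tz": 0.0,"rx": -0.08,"ry": 0.0,"rz": 0.0},{"tx": 0.0,"ty": 0.0,"tz": 0.0,"rx": -0.088,"ry": 0.0,"rz": 0.0},{"tx": 0.0,"ty": 0.0,"tz": 0.0,"rx": -0.09,"ry": 0.0,"rz": 0.0},{"tx": 0.0,"ty": 0.0,"tz": 0.0,"rx": -0.09,"ry": 0.0,"rz": 0.0}]' --gripper 0.0

```text
t: 7.25
ee_pos: [0.5242, 0.2976, 0.2394]
tcp_rot: [171.9, 0.0, 5.0]
ft_force: [-0.2, 0.8, -7.1]
grip_width: 0.016
```

```bash
python3 -c "
from h import *
s=state();print(s['ee_pos'],s['tcp_rot'],s['ft_force'],s['grip_width'],s['t'],s['joint_pos'])
shot('wrist','w7')
"
```

```text
[0.5242 0.2976 0.2394] [171.9019   0.0069   5.0098] [-0.1656  0.7663 -7.0575] 0.015952222597918838 7.25 [ 22.3522  16.4131  85.0382  -7.8211  81.0664 108.7283]
```

View pics/w7.png

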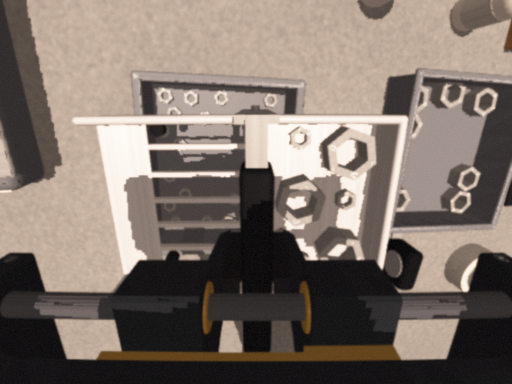

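At 8° no nut has moved. I'll go on in steps.

Emit:
servo_tool --deltas '[{"tx": 0.0,"ty": 0.0,"tz": 0.0,"rx": -0.01,"ry": 0.0,"rz": 0.0},{"tx": 0.0,"ty": 0.0,"tz": 0.0,"rx": -0.02,"ry": 0.0,"rz": 0.0},{"tx": 0.0,"ty": 0.0,"tz": 0.0,"rx": -0.033,"ry": 0.0,"rz": 0.0},{"tx": 0.0,"ty": 0.0,"tz": 0.0,"rx": -0.033,"ry": 0.0,"rz": 0.0},{"tx": 0.0,"ty": 0.0,"tz": 0.0,"rx": -0.033,"ry": 0.0,"rz": 0.0}]' --gripper 0.0

```text
t: 7.8
ee_pos: [0.5242, 0.2977, 0.2394]
tcp_rot: [168.9, 0.0, 5.0]
ft_force: [-0.1, -0.0, -6.4]
grip_width: 0.0158
```

```bash
python3 -c "
from h import *
s=state();print(s['ee_pos'],s['tcp_rot'],s['ft_force'],s['t'])
shot('wrist','w8')
"
```

```text
[0.5242 0.2977 0.2394] [168.9295   0.0118   5.0193] [-0.1485 -0.0241 -6.4295] 7.8
```

View pics/w8.png

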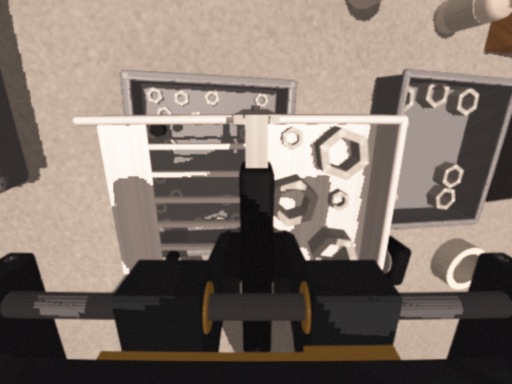

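At 11° the nuts have started to creep: the visible small one moved from column 300 to 291 and a big one from 350 to 341. I'll hold here.

Emit:
servo_tool --deltas '[{"tx": 0.0,"ty": 0.0,"tz": 0.0,"rx": 0.0,"ry": 0.0,"rz": 0.0},{"tx": 0.0,"ty": 0.0,"tz": 0.0,"rx": 0.0,"ry": 0.0,"rz": 0.0},{"tx": 0.0,"ty": 0.0,"tz": 0.0,"rx": 0.0,"ry": 0.0,"rz": 0.0},{"tx": 0.0,"ty": 0.0,"tz": 0.0,"rx": 0.0,"ry": 0.0,"rz": 0.0},{"tx": 0.0,"ty": 0.0,"tz": 0.0,"rx": 0.0,"ry": 0.0,"rz": 0.0}]' --gripper 0.0

```text
t: 8.35
ee_pos: [0.5243, 0.2974, 0.2396]
tcp_rot: [168.9, -0.0, 5.0]
ft_force: [0.7, -0.4, -6.7]
grip_width: 0.0152
```

```bash
python3 -c "
from h import *
s=state();print(s['ee_pos'],s['tcp_rot'],s['ft_force'],s['t'])
shot('wrist','w9')
"
```

```text
[0.5243 0.2974 0.2396] [168.9239  -0.0043   4.9904] [ 0.6905 -0.3775 -6.6924] 8.35
```

View pics/w9.png

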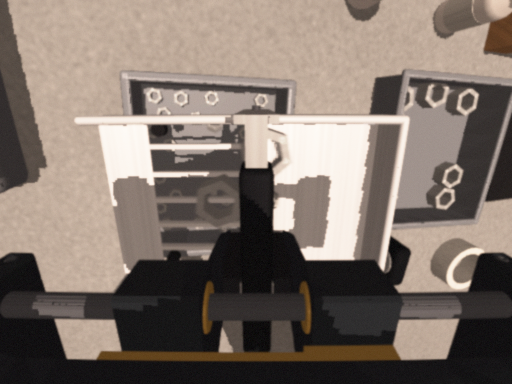

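Emit:
servo_tool --deltas '[{"tx": 0.0,"ty": 0.0,"tz": 0.0,"rx": 0.0,"ry": 0.0,"rz": 0.0},{"tx": 0.0,"ty": 0.0,"tz": 0.0,"rx": 0.0,"ry": 0.0,"rz": 0.0},{"tx": 0.0,"ty": 0.0,"tz": 0.0,"rx": 0.0,"ry": 0.0,"rz": 0.0},{"tx": 0.0,"ty": 0.0,"tz": 0.0,"rx": 0.0,"ry": 0.0,"rz": 0.0},{"tx": 0.0,"ty": 0.0,"tz": 0.0,"rx": 0.0,"ry": 0.0,"rz": 0.0}]' --gripper 0.0

```text
t: 8.9
ee_pos: [0.5242, 0.2974, 0.2395]
tcp_rot: [168.9, 0.0, 5.0]
ft_force: [0.2, -0.2, -6.8]
grip_width: 0.0156
```

```bash
python3 -c "
from h import *
s=state();print(s['ee_pos'],s['tcp_rot'],s['ft_force'],s['t'])
T,im=shot('wrist','w10')
crop('w',im,60,275,60,420,2.2,'w10c')
T,im=shot('side','s10')
crop('w',im,60,190,180,330,4,'s10c')
"
```

```text
[0.5242 0.2974 0.2395] [168.9143   0.0013   4.9987] [ 0.1997 -0.243  -6.8066] 8.9
```

View pics/w10c.png

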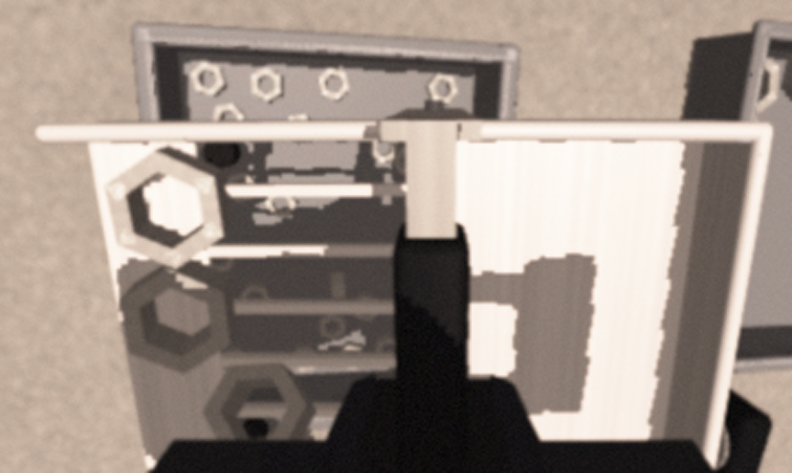

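View pics/s10c.png

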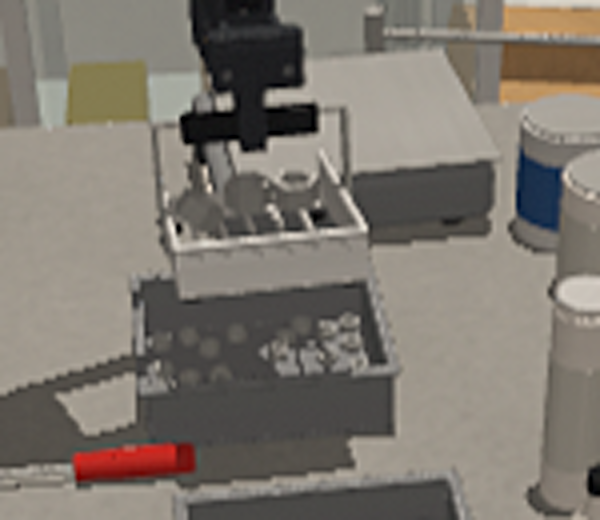

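All three big nuts are held at the lip. To check for leftover small nuts I'll tilt the other way, so that everything slides back in view of the side camera.

Emit:
servo_tool --deltas '[{"tx": 0.0,"ty": 0.0,"tz": 0.0,"rx": 0.02,"ry": 0.0,"rz": 0.0},{"tx": 0.0,"ty": 0.0,"tz": 0.0,"rx": 0.05,"ry": 0.0,"rz": 0.0},{"tx": 0.0,"ty": 0.0,"tz": 0.0,"rx": 0.08,"ry": 0.0,"rz": 0.0},{"tx": 0.0,"ty": 0.0,"tz": 0.0,"rx": 0.12,"ry": 0.0,"rz": 0.0},{"tx": 0.0,"ty": 0.0,"tz": 0.0,"rx": 0.16,"ry": 0.0,"rz": 0.0},{"tx": 0.0,"ty": 0.0,"tz": 0.0,"rx": 0.2,"ry": 0.0,"rz": 0.0},{"tx": 0.0,"ty": 0.0,"tz": 0.0,"rx": 0.24,"ry": 0.0,"rz": 0.0},{"tx": 0.0,"ty": 0.0,"tz": 0.0,"rx": 0.26,"ry": 0.0,"rz": 0.0},{"tx": 0.0,"ty": 0.0,"tz": 0.0,"rx": 0.28,"ry": 0.0,"rz": 0.0},{"tx": 0.0,"ty": 0.0,"tz": 0.0,"rx": 0.28,"ry": 0.0,"rz": 0.0}]' --gripper 0.0

```text
t: 10.0
ee_pos: [0.5245, 0.2961, 0.2395]
tcp_rot: [-165.9, -0.0, 4.9]
ft_force: [0.1, 0.9, -6.7]
grip_width: 0.0155
```

Emit:
servo_tool --deltas '[{"tx": 0.0,"ty": 0.0,"tz": 0.0,"rx": 0.0,"ry": 0.0,"rz": 0.0},{"tx": 0.0,"ty": 0.0,"tz": 0.0,"rx": 0.0,"ry": 0.0,"rz": 0.0},{"tx": 0.0,"ty": 0.0,"tz": 0.0,"rx": 0.0,"ry": 0.0,"rz": 0.0},{"tx": 0.0,"ty": 0.0,"tz": 0.0,"rx": 0.0,"ry": 0.0,"rz": 0.0},{"tx": 0.0,"ty": 0.0,"tz": 0.0,"rx": 0.0,"ry": 0.0,"rz": 0.0}]' --gripper 0.0

```text
t: 10.5
ee_pos: [0.5241, 0.2977, 0.2395]
tcp_rot: [-165.9, -0.0, 5.0]
ft_force: [-0.1, -0.4, -6.0]
grip_width: 0.0159
```

```bash
python3 -c "
from h import *
s=state();print(s['ee_pos'],s['tcp_rot'],s['ft_force'],s['t'])
T,im=shot('wrist','w11')
crop('w',im,60,275,60,420,2.2,'w11c')
T,im=shot('side','s11')
crop('w',im,60,190,180,330,4,'s11c')
"
```

```text
[0.5241 0.2977 0.2395] [-165.8681   -0.0019    5.0206] [-0.1228 -0.3509 -5.9815] 10.5
```

View pics/w11c.png

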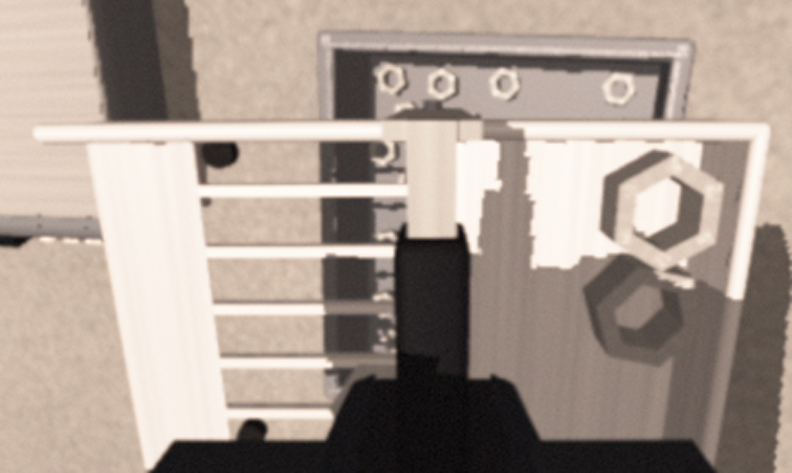

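View pics/s11c.png

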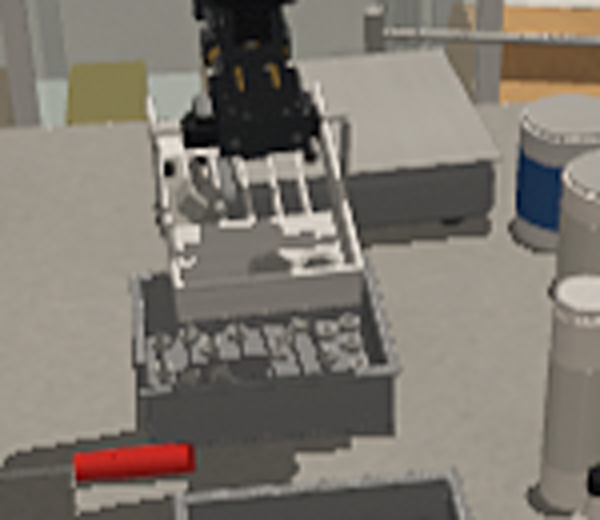

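Emit:
servo_tool --deltas '[{"tx": 0.0,"ty": 0.0,"tz": 0.0,"rx": -0.02,"ry": 0.0,"rz": 0.0},{"tx": 0.0,"ty": 0.0,"tz": 0.0,"rx": -0.05,"ry": 0.0,"rz": 0.0},{"tx": 0.0,"ty": 0.0,"tz": 0.0,"rx": -0.09,"ry": 0.0,"rz": 0.0},{"tx": 0.0,"ty": 0.0,"tz": 0.0,"rx": -0.12,"ry": 0.0,"rz": 0.0},{"tx": 0.0,"ty": 0.0,"tz": 0.0,"rx": -0.14,"ry": 0.0,"rz": 0.0},{"tx": 0.0,"ty": 0.0,"tz": 0.0,"rx": -0.145,"ry": 0.0,"rz": 0.0},{"tx": 0.0,"ty": 0.0,"tz": 0.0,"rx": -0.145,"ry": 0.0,"rz": 0.0}]' --gripper 0.0

```text
t: 11.3
ee_pos: [0.524, 0.298, 0.2394]
tcp_rot: [-178.9, 0.0, 5.0]
ft_force: [-0.2, 0.8, -7.7]
grip_width: 0.016
```

Emit:
servo_tool --deltas '[{"tx": 0.0,"ty": 0.01,"tz": 0.0,"rx": 0.0,"ry": 0.0,"rz": 0.0},{"tx": 0.0,"ty": 0.03,"tz": 0.0,"rx": 0.0,"ry": 0.0,"rz": 0.0},{"tx": 0.0,"ty": 0.065,"tz": 0.0,"rx": 0.0,"ry": 0.0,"rz": 0.0},{"tx": 0.0,"ty": 0.115,"tz": 0.0,"rx": 0.0,"ry": 0.0,"rz": 0.0},{"tx": 0.0,"ty": 0.175,"tz": 0.0,"rx": 0.0,"ry": 0.0,"rz": 0.0},{"tx": 0.0,"ty": 0.235,"tz": 0.0,"rx": 0.0,"ry": 0.0,"rz": 0.0},{"tx": 0.0,"ty": 0.3,"tz": 0.0,"rx": 0.0,"ry": 0.0,"rz": 0.0},{"tx": 0.0,"ty": 0.36,"tz": 0.0,"rx": 0.0,"ry": 0.0,"rz": 0.0},{"tx": 0.0,"ty": 0.42,"tz": 0.0,"rx": 0.0,"ry": 0.0,"rz": 0.0},{"tx": 0.0,"ty": 0.48,"tz": 0.0,"rx": 0.0,"ry": 0.0,"rz": 0.0}]' --gripper 0.0

```text
t: 12.3
ee_pos: [0.5408, 0.1038, 0.236]
tcp_rot: [-178.9, -0.0, 4.9]
ft_force: [-0.6, -0.5, -7.7]
grip_width: 0.0158
```

Emit:
servo_tool --deltas '[{"tx": 0.0,"ty": 0.06,"tz": 0.0,"rx": 0.0,"ry": 0.0,"rz": 0.0},{"tx": 0.0,"ty": 0.12,"tz": 0.0,"rx": 0.0,"ry": 0.0,"rz": 0.0},{"tx": 0.0,"ty": 0.17,"tz": 0.0,"rx": 0.0,"ry": 0.0,"rz": 0.0},{"tx": 0.0,"ty": 0.21,"tz": 0.0,"rx": 0.0,"ry": 0.0,"rz": 0.0},{"tx": 0.0,"ty": 0.24,"tz": 0.0,"rx": 0.0,"ry": 0.0,"rz": 0.0},{"tx": 0.0,"ty": 0.26,"tz": 0.0,"rx": 0.0,"ry": 0.0,"rz": 0.0},{"tx": 0.0,"ty": 0.27,"tz": 0.0,"rx": 0.0,"ry": 0.0,"rz": 0.0},{"tx": 0.0,"ty": 0.27,"tz": 0.0,"rx": 0.0,"ry": 0.0,"rz": 0.0}]' --gripper 0.0

```text
t: 13.1
ee_pos: [0.5504, -0.0015, 0.2338]
tcp_rot: [-178.9, 0.0, 5.0]
ft_force: [0.3, 1.6, -6.0]
grip_width: 0.0155
```

```bash
python3 -c "
from h import *
s=state();print(s['ee_pos'],s['tcp_rot'],s['ft_force'],s['t'])
T,im=shot('wrist','w12')
T,im=shot('side','s12')
crop('w',im,115,180,205,285,8,'s12c');crop('w',im,130,290,180,340,4,'s12d')
T,im=shot('top','t12')
crop('w',im,130,260,90,230,5,'t12c')
"
```

```text
[ 0.5504 -0.0015  0.2338] [-178.9103    0.0024    4.9827] [ 0.3029  1.5573 -5.9604] 13.1
```

View pics/w12.png

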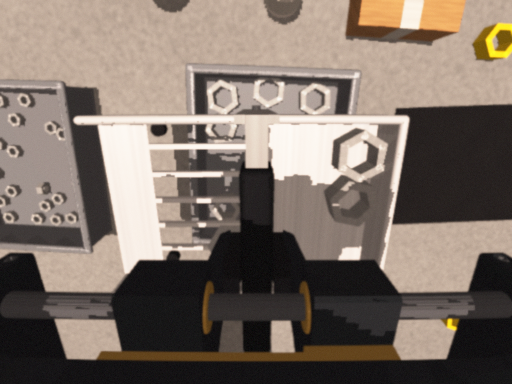

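View pics/s12c.png

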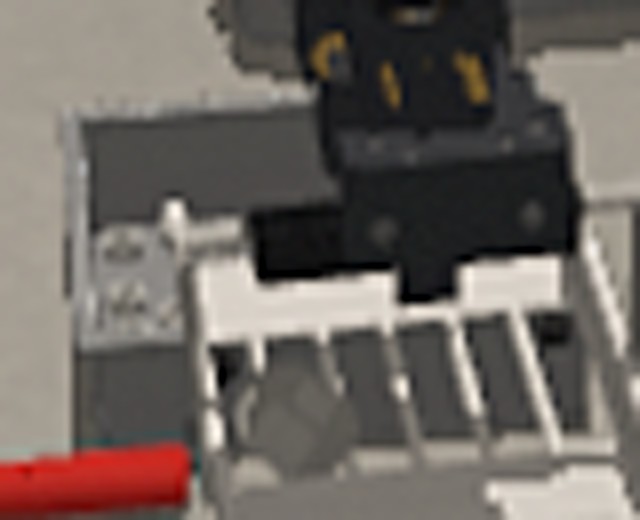

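View pics/t12c.png

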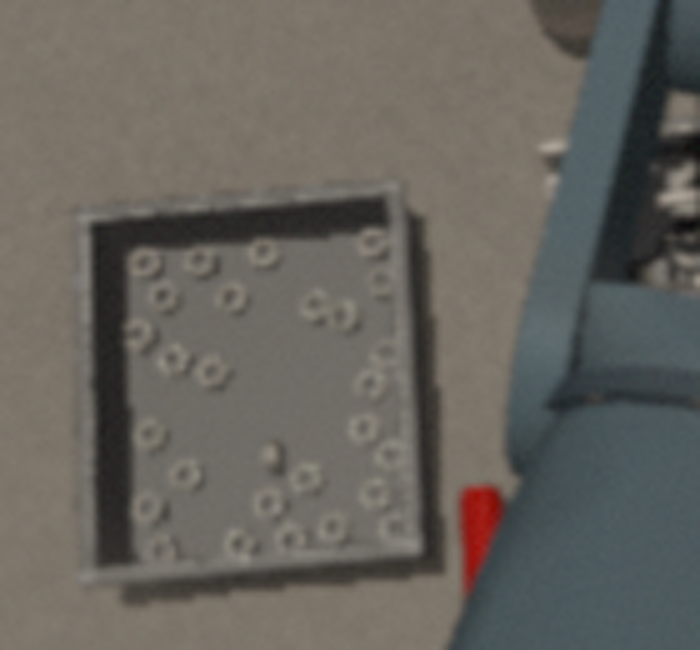

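View pics/s12d.png

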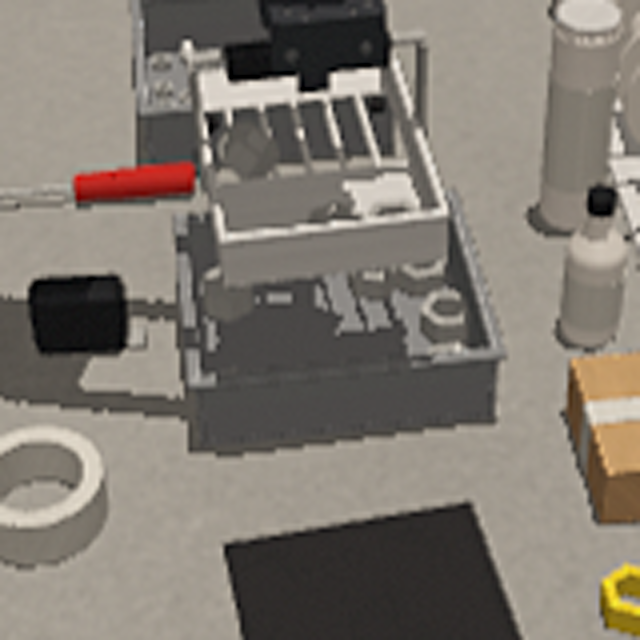

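Compared with the first top view, the small bin now holds exactly four more nuts, in crop at (315,306), (210,372), (270,455) and (268,503). All three big nuts are still in the sieve, one of them on the bars. Next is the pour position at the large bin.

Emit:
servo_tool --deltas '[{"tx": 0.002,"ty": 0.015,"tz": 0.0,"rx": 0.0,"ry": 0.0,"rz": 0.0},{"tx": 0.005,"ty": 0.045,"tz": 0.0,"rx": 0.0,"ry": 0.0,"rz": 0.0},{"tx": 0.008,"ty": 0.09,"tz": 0.0,"rx": 0.0,"ry": 0.0,"rz": 0.0},{"tx": 0.01,"ty": 0.145,"tz": 0.0,"rx": 0.0,"ry": 0.0,"rz": 0.0},{"tx": 0.0125,"ty": 0.195,"tz": 0.0,"rx": -0.01,"ry": 0.0,"rz": 0.0},{"tx": 0.0125,"ty": 0.235,"tz": 0.0,"rx": -0.02,"ry": 0.0,"rz": 0.0},{"tx": 0.0125,"ty": 0.26,"tz": 0.0,"rx": -0.04,"ry": 0.0,"rz": 0.0},{"tx": 0.0125,"ty": 0.275,"tz": 0.0,"rx": -0.06,"ry": 0.0,"rz": 0.0},{"tx": 0.0125,"ty": 0.28,"tz": 0.0,"rx": -0.08,"ry": 0.0,"rz": 0.0},{"tx": 0.0125,"ty": 0.28,"tz": 0.0,"rx": -0.1,"ry": 0.0,"rz": 0.0}]' --gripper 0.0

```text
t: 14.25
ee_pos: [0.565, -0.1122, 0.2317]
tcp_rot: [172.0, -0.0, 5.0]
ft_force: [0.5, 1.0, -7.1]
grip_width: 0.0156
```

Emit:
servo_tool --deltas '[{"tx": 0.0,"ty": 0.0,"tz": 0.0,"rx": -0.015,"ry": 0.0,"rz": 0.0},{"tx": 0.0,"ty": 0.0,"tz": 0.0,"rx": -0.03,"ry": 0.0,"rz": 0.0},{"tx": 0.0,"ty": 0.0,"tz": 0.0,"rx": -0.045,"ry": 0.0,"rz": 0.0},{"tx": 0.0,"ty": 0.0,"tz": 0.0,"rx": -0.045,"ry": 0.0,"rz": 0.0},{"tx": 0.0,"ty": 0.0,"tz": 0.0,"rx": -0.045,"ry": 0.0,"rz": 0.0},{"tx": 0.0,"ty": 0.0,"tz": 0.0,"rx": -0.045,"ry": 0.0,"rz": 0.0},{"tx": 0.0,"ty": 0.0,"tz": 0.0,"rx": -0.045,"ry": 0.0,"rz": 0.0},{"tx": 0.0,"ty": 0.0,"tz": 0.0,"rx": -0.045,"ry": 0.0,"rz": 0.0},{"tx": 0.0,"ty": 0.0,"tz": 0.0,"rx": -0.045,"ry": 0.0,"rz": 0.0},{"tx": 0.0,"ty": 0.0,"tz": 0.0,"rx": -0.045,"ry": 0.0,"rz": 0.0}]' --gripper 0.0

```text
t: 15.25
ee_pos: [0.5651, -0.1127, 0.2318]
tcp_rot: [168.0, -0.0, 5.0]
ft_force: [-0.1, -0.4, -6.1]
grip_width: 0.0157
```

```bash
python3 -c "
from h import *
s=state();print(s['ee_pos'],s['tcp_rot'],s['ft_force'],s['t'],s['joint_pos'])
T,im=shot('wrist','w13')
T,im=shot('side','s13')
crop('w',im,130,330,180,340,3.5,'s13d')
"
```

```text
[ 0.5651 -0.1127  0.2318] [168.0203  -0.0014   4.9858] [-0.138  -0.429  -6.1171] 15.25 [-17.0393   9.3682  94.8533 -11.6998  71.5911  71.2745]
```

View pics/w13.png

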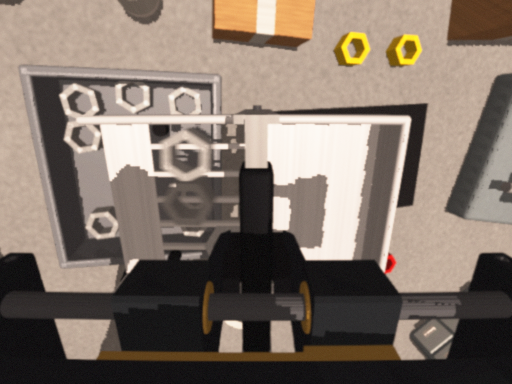

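View pics/s13d.png

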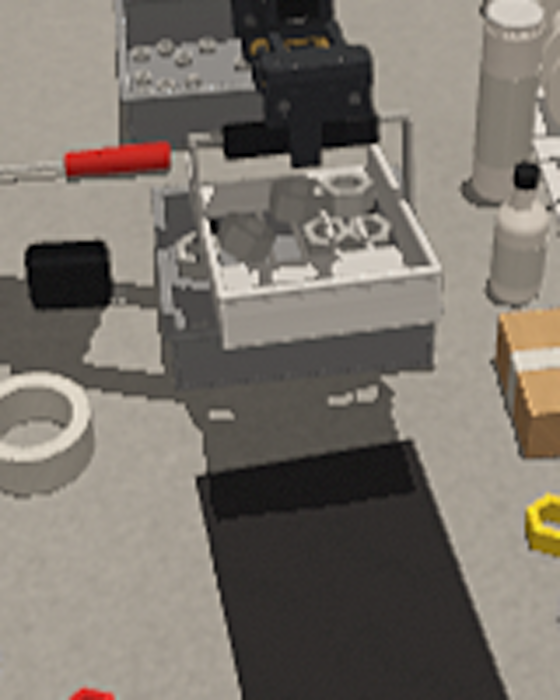

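Emit:
servo_tool --deltas '[{"tx": 0.0,"ty": 0.0,"tz": 0.0,"rx": -0.015,"ry": 0.0,"rz": 0.0},{"tx": 0.0,"ty": 0.0,"tz": 0.0,"rx": -0.03,"ry": 0.0,"rz": 0.0},{"tx": 0.0,"ty": 0.0,"tz": 0.0,"rx": -0.045,"ry": 0.0,"rz": 0.0},{"tx": 0.0,"ty": 0.0,"tz": 0.0,"rx": -0.06,"ry": 0.0,"rz": 0.0},{"tx": 0.0,"ty": 0.0,"tz": 0.0,"rx": -0.075,"ry": 0.0,"rz": 0.0},{"tx": 0.0,"ty": 0.0,"tz": 0.0,"rx": -0.09,"ry": 0.0,"rz": 0.0},{"tx": 0.0,"ty": 0.0,"tz": 0.0,"rx": -0.105,"ry": 0.0,"rz": 0.0},{"tx": 0.0,"ty": 0.0,"tz": 0.0,"rx": -0.12,"ry": 0.0,"rz": 0.0},{"tx": 0.0,"ty": 0.0,"tz": 0.0,"rx": -0.135,"ry": 0.0,"rz": 0.0},{"tx": 0.0,"ty": 0.0,"tz": 0.0,"rx": -0.15,"ry": 0.0,"rz": 0.0}]' --gripper 0.0

```text
t: 16.35
ee_pos: [0.5651, -0.1124, 0.2317]
tcp_rot: [154.4, -0.0, 5.0]
ft_force: [0.6, -0.3, -7.2]
grip_width: 0.0157
```

```bash
python3 -c "
from h import *
s=state();print(s['ee_pos'],s['tcp_rot'],s['ft_force'],s['t'],s['joint_pos'])
T,im=shot('wrist','w14')
"
```

```text
[ 0.5651 -0.1124  0.2317] [154.4271  -0.0086   4.9911] [ 0.6444 -0.3494 -7.1592] 16.35 [-10.0561   9.7599  97.2845 -26.6786  68.1815  83.9831]
```

View pics/w14.png

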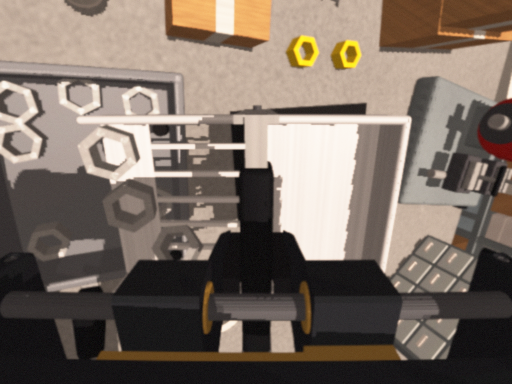

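At 26° the big nuts are at the lip. Tilting further.

Emit:
servo_tool --deltas '[{"tx": 0.0,"ty": 0.0,"tz": 0.0,"rx": -0.015,"ry": 0.0,"rz": 0.0},{"tx": 0.0,"ty": 0.0,"tz": 0.0,"rx": -0.03,"ry": 0.0,"rz": 0.0},{"tx": 0.0,"ty": 0.0,"tz": 0.0,"rx": -0.045,"ry": 0.0,"rz": 0.0},{"tx": 0.0,"ty": 0.0,"tz": 0.0,"rx": -0.06,"ry": 0.0,"rz": 0.0},{"tx": 0.0,"ty": 0.0,"tz": 0.0,"rx": -0.075,"ry": 0.0,"rz": 0.0},{"tx": 0.0,"ty": 0.0,"tz": 0.0,"rx": -0.09,"ry": 0.0,"rz": 0.0},{"tx": 0.0,"ty": 0.0,"tz": 0.0,"rx": -0.105,"ry": 0.0,"rz": 0.0},{"tx": 0.0,"ty": 0.0,"tz": 0.0,"rx": -0.11,"ry": 0.0,"rz": 0.0},{"tx": 0.0,"ty": 0.0,"tz": 0.0,"rx": -0.11,"ry": 0.0,"rz": 0.0},{"tx": 0.0,"ty": 0.0,"tz": 0.0,"rx": -0.11,"ry": 0.0,"rz": 0.0}]' --gripper 0.0

```text
t: 17.4
ee_pos: [0.5652, -0.1125, 0.2318]
tcp_rot: [144.6, -0.0, 5.0]
ft_force: [-0.9, -1.0, -4.8]
grip_width: 0.0156
```

```bash
python3 -c "
from h import *
s=state();print(s['ee_pos'],s['tcp_rot'],s['ft_force'],s['t'],s['joint_pos'])
T,im=shot('wrist','w15')
T,im=shot('side','s15')
crop('w',im,100,330,180,340,3,'s15d')
"
```

```text
[ 0.5652 -0.1125  0.2318] [144.6366  -0.0083   4.999 ] [-0.8712 -1.0281 -4.8296] 17.4 [ -5.3221  11.456   98.6382 -37.9456  67.8108  93.821 ]
```

View pics/w15.png

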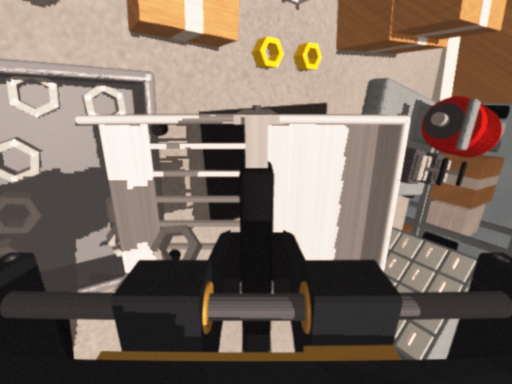

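View pics/s15d.png

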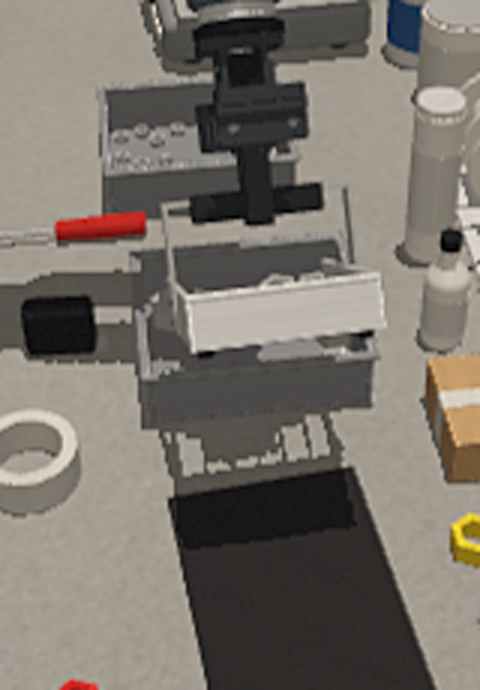

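Two big nuts are out. The third hangs on the bars at about (180,245), so I'll shake.

Emit:
servo_tool --deltas '[{"tx": 0.0,"ty": 0.03,"tz": -0.03,"rx": 0.03,"ry": 0.0,"rz": 0.0},{"tx": 0.0,"ty": -0.03,"tz": 0.03,"rx": 0.03,"ry": 0.0,"rz": 0.0},{"tx": 0.0,"ty": 0.03,"tz": -0.03,"rx": 0.03,"ry": 0.0,"rz": 0.0},{"tx": 0.0,"ty": -0.03,"tz": 0.03,"rx": 0.03,"ry": 0.0,"rz": 0.0},{"tx": 0.0,"ty": 0.03,"tz": -0.03,"rx": 0.03,"ry": 0.0,"rz": 0.0},{"tx": 0.0,"ty": -0.03,"tz": 0.03,"rx": 0.03,"ry": 0.0,"rz": 0.0},{"tx": 0.0,"ty": 0.0,"tz": 0.0,"rx": 0.03,"ry": 0.0,"rz": 0.0},{"tx": 0.0,"ty": 0.0,"tz": 0.0,"rx": 0.03,"ry": 0.0,"rz": 0.0}]' --gripper 0.0

```text
t: 18.3
ee_pos: [0.5661, -0.1133, 0.2344]
tcp_rot: [147.2, -0.1, 5.0]
ft_force: [0.3, -0.3, -2.7]
grip_width: 0.0156
```

```bash
python3 -c "
from h import *
s=state();print(s['ee_pos'],s['tcp_rot'],s['ft_force'],s['t'])
T,im=shot('wrist','w16')
"
```

```text
[ 0.5661 -0.1133  0.2344] [147.2339  -0.1214   5.0058] [ 0.345  -0.2508 -2.6759] 18.3
```

View pics/w16.png

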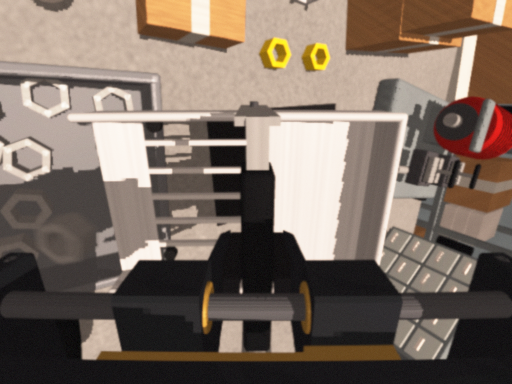

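The third nut came out too and the weight has fallen to about 3 N. I'll level the sieve and move back over the mat.

```bash
python3 -c "
from h import *
delta(Tgt((0.5755,-0.3095,0.25),5,0))
"
```

```text
t [-0.02   0.408  0.273] r [ 0.364  -0.0022 -0.0007] rows~ 3.931328100377712 3.8141049184190603
```

Emit:
servo_tool --deltas '[{"tx": 0.0,"ty": 0.0,"tz": 0.0,"rx": 0.04,"ry": 0.0,"rz": 0.0},{"tx": 0.0,"ty": 0.02,"tz": 0.014,"rx": 0.1,"ry": 0.0,"rz": 0.0},{"tx": -0.005,"ty": 0.06,"tz": 0.04,"rx": 0.17,"ry": 0.0,"rz": 0.0},{"tx": -0.01,"ty": 0.12,"tz": 0.08,"rx": 0.24,"ry": 0.0,"rz": 0.0},{"tx": -0.015,"ty": 0.2,"tz": 0.134,"rx": 0.3,"ry": 0.0,"rz": 0.0},{"tx": -0.02,"ty": 0.28,"tz": 0.187,"rx": 0.364,"ry": -0.002,"rz": 0.0},{"tx": -0.02,"ty": 0.34,"tz": 0.227,"rx": 0.364,"ry": -0.002,"rz": 0.0},{"tx": -0.02,"ty": 0.385,"tz": 0.258,"rx": 0.364,"ry": -0.002,"rz": 0.0},{"tx": -0.02,"ty": 0.408,"tz": 0.273,"rx": 0.364,"ry": -0.002,"rz": 0.0},{"tx": -0.02,"ty": 0.408,"tz": 0.273,"rx": 0.364,"ry": -0.002,"rz": 0.0}]' --gripper 0.0

```text
t: 19.35
ee_pos: [0.5742, -0.3104, 0.2288]
tcp_rot: [-180.0, 0.1, 4.9]
ft_force: [-0.6, -0.3, -2.5]
grip_width: 0.0156
```

```bash
python3 -c "
from h import *
s=state();print(s['ee_pos'],s['tcp_rot'],s['ft_force'],s['t'],s['grip_width'])
T,im=shot('wrist','w17')
T,im=shot('side','s17')
T,im=shot('top','t17')
crop('w',im,135,245,200,300,5,'t17c')
delta(Tgt((0.5755,-0.3095,0.125),5,0))
"
```

```text
[ 0.5742 -0.3104  0.2288] [-179.9977    0.1391    4.8666] [-0.5517 -0.3182 -2.4555] 19.35 0.015557390568056257
t [0.003 0.006 0.306] r [-0.0011  0.0018  0.0003] rows~ 2.4475584624850346 0.022028534439908896
```

View pics/w17.png

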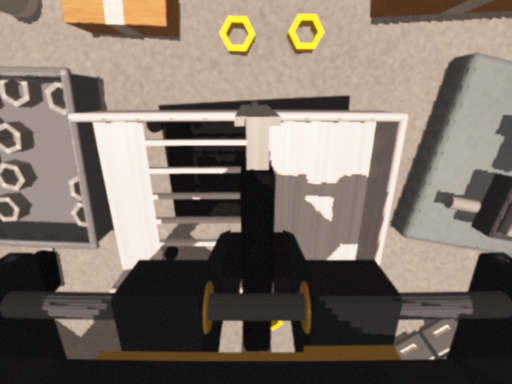

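View pics/s17.png

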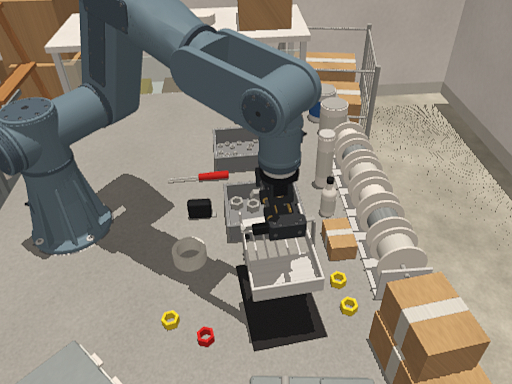

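View pics/t17c.png

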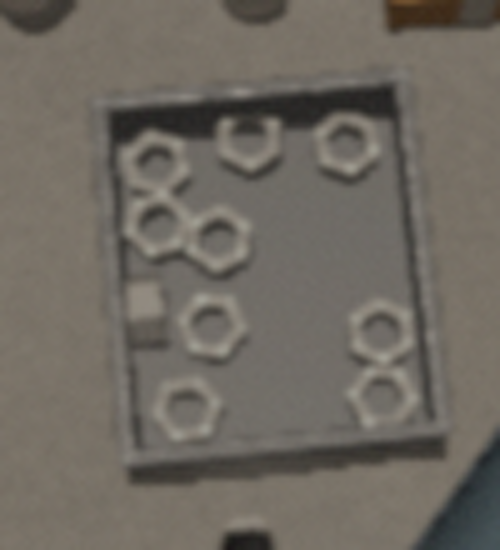

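The large bin holds three more nuts than before, in crop at (218,238), (212,325) and one on edge at (148,310). The sieve is empty. Lowering it onto the mat.

Emit:
servo_tool --deltas '[{"tx": 0.003,"ty": 0.006,"tz": 0.03,"rx": 0.0,"ry": 0.0,"rz": 0.0},{"tx": 0.003,"ty": 0.006,"tz": 0.08,"rx": 0.0,"ry": 0.0,"rz": 0.0},{"tx": 0.003,"ty": 0.006,"tz": 0.14,"rx": 0.0,"ry": 0.0,"rz": 0.0},{"tx": 0.003,"ty": 0.006,"tz": 0.2,"rx": 0.0,"ry": 0.0,"rz": 0.0},{"tx": 0.003,"ty": 0.006,"tz": 0.25,"rx": 0.0,"ry": 0.0,"rz": 0.0},{"tx": 0.003,"ty": 0.006,"tz": 0.28,"rx": 0.0,"ry": 0.0,"rz": 0.0},{"tx": 0.003,"ty": 0.006,"tz": 0.3,"rx": 0.0,"ry": 0.0,"rz": 0.0},{"tx": 0.003,"ty": 0.006,"tz": 0.315,"rx": 0.0,"ry": 0.0,"rz": 0.0},{"tx": 0.003,"ty": 0.006,"tz": 0.325,"rx": 0.0,"ry": 0.0,"rz": 0.0},{"tx": 0.003,"ty": 0.006,"tz": 0.325,"rx": 0.0,"ry": 0.0,"rz": 0.0}]' --gripper 0.0

```text
t: 20.5
ee_pos: [0.5758, -0.3112, 0.0987]
tcp_rot: [-180.0, 0.1, 5.0]
ft_force: [0.3, -0.1, -1.5]
grip_width: 0.0158
```

```bash
python3 -c "
from h import *
s=state();print(s['ee_pos'],s['tcp_rot'],s['ft_force'],s['t'],s['grip_width'])
T,im=shot('side','s18')
crop('w',im,205,355,215,345,4,'s18c')
"
```

```text
[ 0.5758 -0.3112  0.0987] [-179.9858    0.1112    4.9624] [ 0.2698 -0.1022 -1.4777] 20.5 0.01576109409343129
```

View pics/s18c.png

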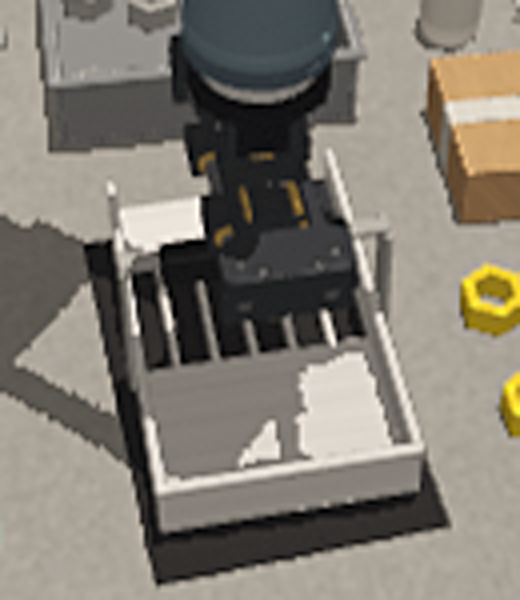

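Almost down, with about 2.5 mm still to go. I'll ease down slowly.

Emit:
servo_tool --deltas '[{"tx": 0.0,"ty": 0.0,"tz": 0.003,"rx": 0.0,"ry": 0.0,"rz": 0.0},{"tx": 0.0,"ty": 0.0,"tz": 0.006,"rx": 0.0,"ry": 0.0,"rz": 0.0},{"tx": 0.0,"ty": 0.0,"tz": 0.008,"rx": 0.0,"ry": 0.0,"rz": 0.0},{"tx": 0.0,"ty": 0.0,"tz": 0.008,"rx": 0.0,"ry": 0.0,"rz": 0.0}]' --gripper 0.0

```text
t: 20.95
ee_pos: [0.5769, -0.3111, 0.0967]
tcp_rot: [180.0, -0.0, 5.0]
ft_force: [3.5, 4.2, 6.7]
grip_width: 0.016
```

```bash
python3 -c "
from h import *
s=state();print(s['ee_pos'],s['tcp_rot'],s['ft_force'],s['t'],s['grip_width'])
"
```

```text
[ 0.5769 -0.3111  0.0967] [179.9891  -0.0312   4.9587] [3.4888 4.1543 6.7022] 20.95 0.015974134768602488
```

Contact: the vertical force went from −1.5 to +6.7 N. Opening the fingers.

Emit:
servo_tool --deltas '[{"tx": 0.0,"ty": 0.0,"tz": 0.0,"rx": 0.0,"ry": 0.0,"rz": 0.0},{"tx": 0.0,"ty": 0.0,"tz": 0.0,"rx": 0.0,"ry": 0.0,"rz": 0.0},{"tx": 0.0,"ty": 0.0,"tz": 0.0,"rx": 0.0,"ry": 0.0,"rz": 0.0},{"tx": 0.0,"ty": 0.0,"tz": 0.0,"rx": 0.0,"ry": 0.0,"rz": 0.0},{"tx": 0.0,"ty": 0.0,"tz": 0.0,"rx": 0.0,"ry": 0.0,"rz": 0.0}]' --gripper 60.0

```text
t: 21.45
ee_pos: [0.575, -0.3109, 0.0945]
tcp_rot: [-179.9, 0.2, 4.9]
ft_force: [-0.1, -0.0, -0.7]
grip_width: 0.0536
```

Emit:
servo_tool --deltas '[{"tx": 0.0,"ty": 0.0,"tz": -0.03,"rx": 0.0,"ry": 0.0,"rz": 0.0},{"tx": 0.0,"ty": 0.0,"tz": -0.09,"rx": 0.0,"ry": 0.0,"rz": 0.0},{"tx": 0.0,"ty": 0.0,"tz": -0.18,"rx": 0.0,"ry": 0.0,"rz": 0.0},{"tx": 0.0,"ty": 0.0,"tz": -0.28,"rx": 0.0,"ry": 0.0,"rz": 0.0},{"tx": 0.0,"ty": 0.0,"tz": -0.36,"rx": 0.0,"ry": 0.0,"rz": 0.0},{"tx": -0.1,"ty": 0.0,"tz": -0.4,"rx": 0.0,"ry": 0.0,"rz": 0.0},{"tx": -0.2,"ty": 0.0,"tz": -0.4,"rx": 0.0,"ry": 0.0,"rz": 0.0},{"tx": -0.3,"ty": 0.0,"tz": -0.4,"rx": 0.0,"ry": 0.0,"rz": 0.0},{"tx": -0.4,"ty": 0.0,"tz": -0.4,"rx": 0.0,"ry": 0.0,"rz": 0.0},{"tx": -0.4,"ty": 0.0,"tz": -0.4,"rx": 0.0,"ry": 0.0,"rz": 0.0}]' --gripper 60.0

```text
t: 22.45
ee_pos: [0.413, -0.325, 0.2561]
tcp_rot: [-179.9, 0.2, 4.8]
ft_force: [0.6, 0.6, 0.5]
grip_width: 0.0602
```

```bash
python3 -c "
from h import *
s=state();print(s['ee_pos'],s['tcp_rot'],s['ft_force'],s['t'],s['grip_width'])
T,im=shot('side','s19');shot('top','t19')
T,im=shot('wrist','w19');np.save('w19T',T)
crop('w',cv2.imread('pics/s19.png')[:,:,::-1],105,355,165,345,2.4,'s19c')
"
```

```text
[ 0.413  -0.325   0.2561] [-179.9393    0.226     4.7853] [0.5954 0.6031 0.4659] 22.45 0.06015419432763119
```

View pics/s19c.png

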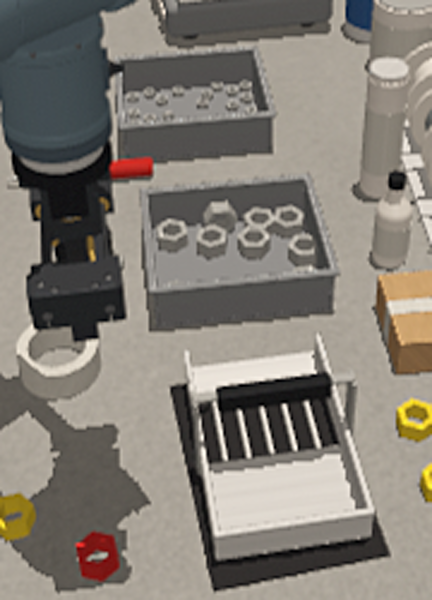

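View pics/w19.png

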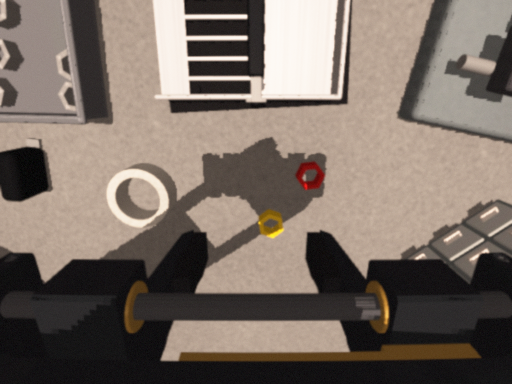

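View pics/t19.png

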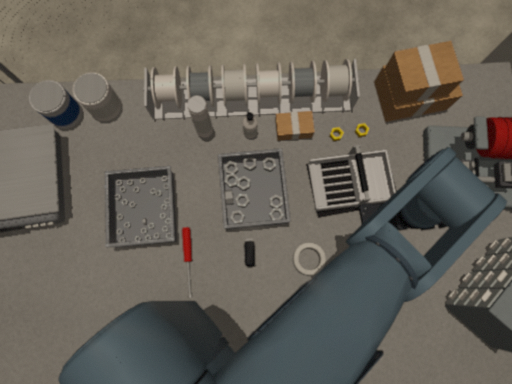

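```bash
python3 -c "
from rig import *
print(state()['t'],state()['ft_force']);close_job()"
```

```text
22.6 [ 0.55448951  0.43641925 -0.47377752]
the job is handed in; nothing more can be done
```

The job is done and was handed in at 22.6 s of the 72 s allowed; no verdict was reported.

- **Small nuts:** I tilted the sieve to 11° over the small-nut bin. The top camera then showed four more nuts in that bin than at the start, one of them on edge. All three large nuts were still in the sieve.
- **Large nuts:** I poured them into the large-nut bin at 26–35° of tilt. One hung up on the bars and needed a short shake to come free. The top camera then showed three more large nuts in the bin, one on edge but below the rim.
- **Sieve:** The last pictures show it empty, upright and standing on its mat. I released it at about (0.575, −0.311), and the two cameras put the mat's centre at about (0.574, −0.311).
- **Everything else:** The bystanders look to be where they were at the start. The red and yellow nuts were left alone. The gripper is open and clear, and the force reading is near zero.

None of the last checks failed or disagreed. Two early move calls were refused before anything moved, because each row needed all six numbers.

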